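Spread a circlip and hold it over the groove of a swivel spindle

ROBOT

A 6-joint arm with a two-finger parallel gripper is mounted at the origin on the work surface. World frame = base frame: x ahead of the robot, y to its left, z up, the work surface at z = 0. Lengths are in m, angles in rad, forces in N, time in s.
With the tool pointing down it reaches from about 0.2 to 0.875 m from the base axis. Payload 3.4 kg.
Tool frame: the origin (TCP) lies at the very end of the fingers, on their centre line; the grasp point (between the pads) lies 19 mm behind it (ctrl.grip_depth is the distance from the TCP to the grasp point, in m); x points along the fingers, z is the direction in which the jaws open and shut, and the axes are right-handed (so a half turn about x gives the same grasp; the last joint's range is limited). The gripper opens to 94 mm and grips with 3 to 60 N. Pads are 16 mm wide; open, the fingers measure 119 mm over their backs; the gripper's body (75 mm by 177 mm) begins 78 mm behind the grasp point.
Start: joints at [1.183, 0.276, 1.505, -0, 1.361, -0.121], TCP at [0.152, 0.555, 0.205] pointing down, gripper open.
Joint ranges: [-2.89, 2.89], [-0.75, 2.08], [0.22, 2.7], [-1.18, 4.32], [0.11, 2.71], [-2.7, 2.7]. Speed limits (rad/s): [2.57, 2.57, 3.14, 3.14, 3.14, 3.14].

INTERFACE

Orientations are given as a 3x3 rotation matrix whose columns are the frame's x, y, z axes.
In Python, from workcell import ctrl gives the robot as it stands. The module is installed in compiled form; this text tells all that it offers.
- The arm moves only by the shell command python3 -m crank 'ROWS' [FORCE]. ROWS is JSON, a list of rows, each an object of numbers: "dx", "dy", "dz": the shift along the world's x, y, z in mm; "rx", "ry", "rz": the turn, a rotation vector about the world's x, y, z in units of 5 degrees (1.0 is 5 degrees); "fingers": the closure, from 0 (fully open) to 1 (shut). A call has 1 to 5 rows; each row is the pose to reach, as a shift and turn from the pose measured when the call began; what a row does not reach only later rows make up. A row lasts 1/10 s, in which the tool goes at most 50 mm and 8.59 degrees, less where a joint would pass 70% of its speed; a pose out of reach is approached as far as the arm can. A call with a gripper value outside its range is refused whole. The fingers move at their own pace and stop on an object; FORCE is the grip in N (left out, the last holds). Time passes only in rows, so rows that repeat a pose let the fingers close. It gives the time, the measured TCP pose, the force and the opening at its end, in the units of the state.
- ctrl.read_state(): the state, without advancing time (a new reading comes with each control period).
- ctrl.get_image(name): name is "scene" or "top" or "wrist"; returns the picture (384x512x3 uint8, red, green, blue); there is no depth.
- ctrl.camera_model(name): a dict with "fov_y" (degrees; the focal length in pixels is half the picture's height over the tangent of half this angle, whatever the lens; pixels are square), "cx", "cy" (the principal point, pixels), "world_from_camera" (4x4, takes a point from camera to world coordinates); the wrist camera has in their place "tool_from_camera" (4x4, takes a point from camera to tool coordinates, whose origin is the TCP and whose axes are the tool frame's). Camera axes: x right, y up, looking along -z (the intrinsics and any distortion apply to the point x, -y, -z); pixel columns grow to the right and rows downward; lengths in m; the calibration is good to about 2 mm. The wrist camera is an equidistant fisheye: a pixel r from the principal point sees the ray r / f radians off the axis. A picture is of the moment at which its call begins: read the wrist's pose just before it. camera_model takes no time and is no camera call.
- ctrl.finish_job(): hands the job in, once; it reports no verdict.
The state is a dict: "t": time; "joints": joint angles; "dq": joint speeds; "tau": joint torques, N m; "eef_pos": TCP position; "orientation": TCP orientation; "ft_force": force on the tool from outside, world axes, zero at the start; "wrist_torque": the same for the moment, N m; "opening": finger opening in m.
Only numpy, scipy, OpenCV 4.12 (cv2) and the standard library are available. Lean on these libraries where they do the work, as an engineer would, in place of code of your own. Each camera call takes 0.05 s, during which the arm holds its last target.

TASK

The swivel plate of the carving stand is back on its spindle and only its circlip is missing. Lift the circlip pliers out of the wooden block, set their two pins in the notches of the circlip lying on the offcut, spread it, and carry it, still spread, down over the end of the spindle until it is level with the groove. Finish while holding it there with the handles squeezed, the ring spread, level, clear of the spindle and carried by the pliers alone (do not let it snap in), and leave the mallet, the gouge and the tin where they are.

Things in the scene. Friction and masses are not known exactly. Their poses are not given: they have to be found in the camera images.
- pliers: Circlip pliers with teal handles, 180 g, standing pins-down in the slot of the tool block, loose. Origin at the pivot, 74 mm above the bench. Axes (of its -y half): z up along the pliers, y the line on which the handles close, x normal to their flat. Squeezing the handles SPREADS the pins; a spring reopens the handles. Gripped lightly (58 to 61 mm) the pins stay shut enough for slot and ring.
- pliers_grip (a point): Where to squeeze: midway between the two teal handles, 60 mm above the pivot. There they measure 62 mm over their outer faces at rest (9 N to start) and 24 mm squeezed to the stop (about 23 N with the ring on; more only presses on the stop). Faces 16 mm wide, bowed outwards, so they roll on flat pads. Handle tops 14 mm above, finger guards 25 mm below this point.
- pliers_jaw (a joint): Angle between the plier halves: 0 at rest (pin axes 16 mm apart at the ring), 0.62 rad at the built-in stop (52 mm apart, right for fitting). Pins 4.8 mm thick, 10 mm long below a 9 mm wide shoulder; the shoulder lies 57 mm below the pivot at rest, 52 mm at the stop. Squeezed in a hand that stays still, the pins sink about 2 mm in all, so begin with the shoulder 3 to 5 mm above the ring.
- circlip: Dark steel circlip, loose, lying level on the offcut. Ring 4 mm thick, inside radius 23.3, outside 28.8 mm at rest. Origin: centre of the relaxed ring at its underside (taken from the arc opposite the gap). x points from the centre to the gap, z up. The gap end overhangs the offcut. Springy: about 12 N on each notch holds it spread to the pliers' stop.
- circlip_mid (a point): Centre of the circlip when SPREAD, half-way up its thickness: 5 mm further towards the gap than the relaxed centre. This point must come onto the spindle axis. Fully spread, the ring clears the 50 mm spindle by 2 mm all round. x points to the gap, z up.
- eye_l (a point): Seat of a pin in the V-notch at the circlip's left (+y) end, mid-thickness. The notch opens towards the gap and the other notch. At rest 27.5 mm ahead (x) of and 14.5 mm beside the relaxed centre; fully spread 26.8 mm ahead and 26 mm beside it. Lower the closed pins between the two notches, midway on the line eye_l to eye_r; there is about 3 mm of play.
- eye_r (a point): The same at the right (-y) end. The distance eye_l to eye_r is 29 mm relaxed, 41 mm when the ring just passes the spindle, 52 mm at the pliers' stop.
- tool_block: Fixed wooden block 69 x 110 x 105 mm (x, y, z), slot 17 x 48 mm along y from the top, in which the pliers stand: lift them straight up by at least 110 mm. Origin: centre of the underside.
- offcut: Fixed pale wood offcut 46 x 72 x 30 mm (x, y, z) on which the circlip lies, top at 30 mm. Origin on the bench under the circlip's place; the wood reaches from 38 mm behind to 8 mm ahead (+x) of it.
- groove (a point): Centre of the circlip groove on the upright spindle axis, 60.5 mm above the bench. Groove 5 mm high, radius 23.3. Spindle above it radius 25 mm, its chamfered end 17.5 mm above this point. Below: brass washer radius 28 mm, top 4.5 mm below this point, on a hub of radius 29 mm. z up.
- swivel: Fixed grey swivel: 160 mm square base, round plate of radius 88 mm with its top 34 mm above the bench, hub, washer and spindle. Origin: centre of the underside, on the spindle axis.
- mallet: Wooden carver's mallet standing upright, 86 mm thick, 220 mm tall, orange grip. Bystander. Origin under its centre.
- gouge: Gouge lying on the bench, 240 mm long, wooden handle. Bystander. Origin on the bench near its ferrule.
- wax_tin: Round wax tin, 72 mm wide, 45 mm tall. Bystander. Origin under its centre.

How it is judged:
By the outcome, as a careful person would: the job done as asked, in the order asked, and still so for the second after the job is handed in, while the arm keeps its last pose, push and grip.
It also fails if it takes over 58 s, if anything falls off the work surface, if the arm or the gripper's body presses on something with over 40 N, if the wrist force passes 120 N, or if a joint passes its speed limit or range.

## Working session

There is one attempt and no reset: what is moved stays moved. The work goes in short steps, Python scripts to look and compute and a shell command to move; the robot and the scene stay as the last step left them, time stands still between calls to the robot, and variables do not carry over. Pictures are saved under pics/ and viewed, and the job is handed in when it is done.

```bash
mkdir -p pics; cat > h.py <<'E'
import numpy as np, cv2
from workcell import ctrl
def save(name,fn):
    s=ctrl.read_state(); im=ctrl.get_image(name)
    cv2.imwrite('pics/'+fn,cv2.cvtColor(im,cv2.COLOR_RGB2BGR)); return s,im
E
python3 - <<'E'
from h import *
s,_=save('scene','s0.png');save('top','t0.png');save('wrist','w0.png')
print(s)
for n in('scene','top','wrist'):print(n,ctrl.camera_model(n))
E
```

```text
{'t': 0.0, 'joints': array([ 1.18299380e+00,  2.76603939e-01,  1.50609652e+00, -7.05339802e-06,
        1.36073715e+00, -1.20979201e-01]), 'dq': array([ 2.11122111e-04, -9.41278553e-04, -1.17383692e-05, -4.50404957e-04,
       -1.13379271e-03,  1.31679175e-03]), 'tau': array([-9.47507033e-04, -4.04566169e+01, -2.37235630e+01,  7.00977375e-02,
        3.43211344e-02, -1.26723517e-04]), 'eef_pos': array([0.1513884 , 0.5541218 , 0.20461426]), 'orientation': array([[-6.91292355e-04, -9.64613665e-01,  2.63666456e-01],
       [-1.71056008e-03,  2.63667274e-01,  9.64612172e-01],
       [-9.99998298e-01,  2.15811708e-04, -1.83230079e-03]]), 'ft_force': array([ 0.33785152, -0.09086636, -0.64072174]), 'wrist_torque': array([ 0.01208309, -0.00794492, -0.00466354]), 'opening': 0.0941366411447621}
scene {'fov_y': 47.23169161937897, 'cx': 260.19772783145567, 'cy': 184.86561587424353, 'world_from_camera': array([[ 0.64316448, -0.46548041,  0.60800283,  1.26221024],
       [ 0.7657095 ,  0.38543807, -0.51490432, -0.45735033],
       [ 0.00533044,  0.79672171,  0.60432285,  0.73523534],
       [ 0.  
[... 151 characters left out ...]
era': array([[-0.01157975,  0.99390349, -0.10964384,  0.48427151],
       [-0.99989491, -0.01246597, -0.00740063,  0.07288175],
       [-0.00872233,  0.10954662,  0.99394339,  1.43296173],
       [ 0.        ,  0.        ,  0.        ,  1.        ]])}
wrist {'fov_y': 65.70646984690485, 'cx': 255.20655480251182, 'cy': 195.53851778566155, 'tool_from_camera': array([[ 5.88971071e-04,  2.43147812e-01, -9.69989069e-01,
        -1.78206517e-01],
       [ 4.30518522e-04,  9.69989086e-01,  2.43148077e-01,
         7.06118111e-02],
       [ 9.99999734e-01, -5.60805444e-04,  4.66615874e-04,
        -7.76078714e-04],
       [ 0.00000000e+00,  0.00000000e+00,  0.00000000e+00,
         1.00000000e+00]])}
```

View pics/s0.png

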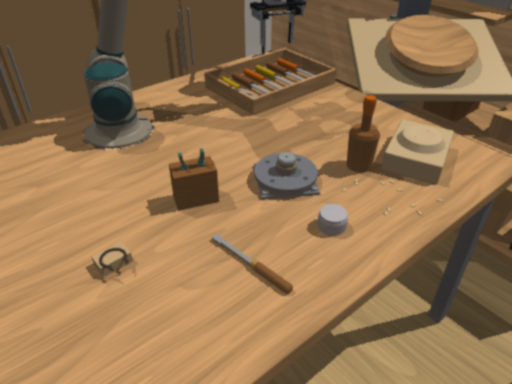

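View pics/t0.png

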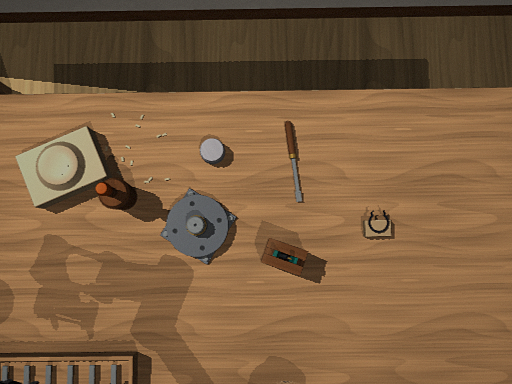

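View pics/w0.png

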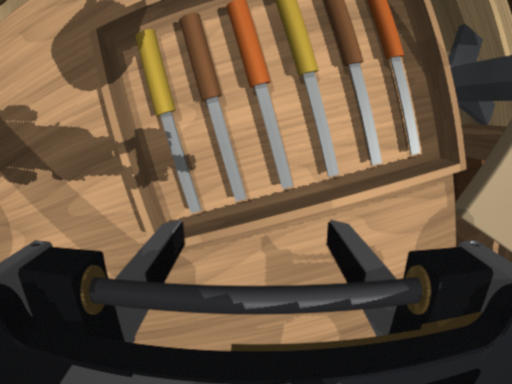

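```bash
cat >> h.py <<'E'
def ray(name,u,v,s=None):
    m=ctrl.camera_model(name); f=192/np.tan(np.radians(m['fov_y']/2))
    a=(u-m['cx'])/f; b=(v-m['cy'])/f
    if name=='wrist':
        r=np.hypot(a,b); d=np.array([a/r*np.sin(r),-b/r*np.sin(r),-np.cos(r)]) if r>1e-9 else np.array([0,0,-1.])
        T=np.eye(4);T[:3,:3]=s['orientation'];T[:3,3]=s['eef_pos'];M=T@m['tool_from_camera']
    else:
        d=np.array([a,-b,-1.]);M=m['world_from_camera']
    return M[:3,3],M[:3,:3]@d/np.linalg.norm(d)
def plane(name,u,v,z,s=None):
    o,d=ray(name,u,v,s); return o+d*(z-o[2])/d[2]
def proj(name,p,s=None):
    m=ctrl.camera_model(name); f=192/np.tan(np.radians(m['fov_y']/2))
    if name=='wrist':
        T=np.eye(4);T[:3,:3]=s['orientation'];T[:3,3]=s['eef_pos'];M=T@m['tool_from_camera']
    else: M=m['world_from_camera']
    q=M[:3,:3].T@(np.asarray(p)-M[:3,3]); x,y,z=q[0],-q[1],-q[2]
    if name=='wrist':
        r=np.hypot(x,y);th=np.arctan2(r,z);k=th/r*f if r>1e-12 else 0
        return np.array([m['cx']+x*k,m['cy']+y*k])
    return np.array([m['cx']+f*x/z,m['cy']+f*y/z])
E
python3 - <<'E'
from h import *
t=cv2.imread('pics/t0.png');s=cv2.imread('pics/s0.png')
def crop(im,x,y,w,h,k):return cv2.resize(im[y:y+h,x:x+w],None,fx=k,fy=k,interpolation=cv2.INTER_CUBIC)
a=np.hstack([crop(t,255,230,80,60,4),crop(t,350,200,80,60,4)])
b=np.hstack([crop(s,160,145,80,60,4),crop(s,80,235,80,60,4)])
cv2.imwrite('pics/c0.png',np.vstack([a,b]))
for nm,im,box in(('top',t,(255,230,335,290)),('scene',s,(160,140,240,200))):
    hsv=cv2.cvtColor(im,cv2.COLOR_BGR2HSV);m=cv2.inRange(hsv,(75,90,30),(100,255,255))
    x0,y0,x1,y1=box;mm=np.zeros_like(m);mm[y0:y1,x0:x1]=m[y0:y1,x0:x1]
    n,l,st,c=cv2.connectedComponentsWithStats(mm)
    for i in range(1,n):
        if st[i,4]>4: print(nm,c[i],st[i],plane(nm,*c[i],.148)[:2])
print('spindle',plane('top',196,225,.078),plane('scene',287,157,.078))
print('ring',plane('top',378,224,.034),plane('scene',112,256,.034))
E
```

```text
top [275.08 253.  ] [273 250   5   7  25] [0.46880288 0.0254878 ]
top [293.42222222 259.62222222] [289 256   9   8  45] [ 0.45142055 -0.02121234]
scene [179.6 154.8] [179 154   2   3   5] [ 0.45409097 -0.030046  ]
spindle [0.5462317  0.23722428 0.078     ] [0.55172104 0.23866399 0.078     ]
ring [ 0.5449276 -0.2688813  0.034    ] [ 0.54717026 -0.27224785  0.034     ]
```

View pics/c0.png

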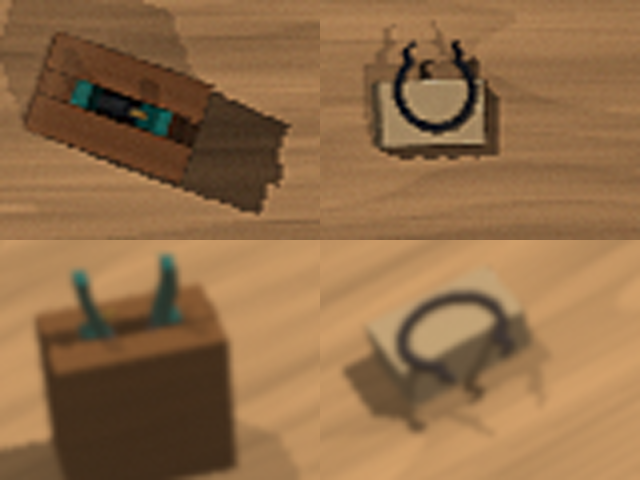

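```bash
python3 -m crank '[{"dx":30,"dy":-40,"dz":20,"rz":-1},{"dx":57,"dy":-81,"dz":50,"rz":-1},{"dx":85,"dy":-122,"dz":70,"rz":-1},{"dx":113,"dy":-163,"dz":70,"rz":-1},{"dx":141,"dy":-204,"dz":70,"rz":-1}]'; python3 -m crank '[{"dx":25,"dy":-43},{"dx":50,"dy":-86},{"dx":75,"dy":-129},{"dx":100,"dy":-172},{"dx":125,"dy":-215}]'
```

```text
invalid input at $[0]: expected keys dx, dy, dz, rx, ry, rz, fingers
invalid input at $[0]: expected keys dx, dy, dz, rx, ry, rz, fingers
```

```bash
python3 -m crank '[{"dx":30,"dy":-40,"dz":20,"rx":0,"ry":0,"rz":-1,"fingers":0},{"dx":57,"dy":-81,"dz":50,"rx":0,"ry":0,"rz":-1,"fingers":0},{"dx":85,"dy":-122,"dz":70,"rx":0,"ry":0,"rz":-1,"fingers":0},{"dx":113,"dy":-163,"dz":70,"rx":0,"ry":0,"rz":-1,"fingers":0},{"dx":141,"dy":-204,"dz":70,"rx":0,"ry":0,"rz":-1,"fingers":0}]'; python3 -m crank '[{"dx":25,"dy":-43,"dz":0,"rx":0,"ry":0,"rz":0,"fingers":0},{"dx":50,"dy":-86,"dz":0,"rx":0,"ry":0,"rz":0,"fingers":0},{"dx":75,"dy":-129,"dz":0,"rx":0,"ry":0,"rz":0,"fingers":0},{"dx":100,"dy":-172,"dz":0,"rx":0,"ry":0,"rz":0,"fingers":0},{"dx":125,"dy":-215,"dz":0,"rx":0,"ry":0,"rz":0,"fingers":0}]'
```

```text
t: 0.65
eef_pos: [0.2861, 0.3598, 0.2756]
orientation: [[0.001, -0.938, 0.346], [0.0, 0.346, 0.938], [-1.0, -0.001, 0.001]]
ft_force: [1.8, -0.5, -0.1]
opening: 0.0939
t: 1.15
eef_pos: [0.4114, 0.1431, 0.2756]
orientation: [[0.002, -0.938, 0.346], [0.001, 0.346, 0.938], [-1.0, -0.001, 0.001]]
ft_force: [1.4, 0.7, -0.1]
opening: 0.094
```

```bash
python3 -m crank '[{"dx":16,"dy":-47,"dz":0,"rx":0,"ry":0,"rz":0,"fingers":0},{"dx":33,"dy":-94,"dz":0,"rx":0,"ry":0,"rz":0,"fingers":0},{"dx":49,"dy":-141,"dz":0,"rx":0,"ry":0,"rz":0,"fingers":0},{"dx":49,"dy":-141,"dz":0,"rx":0,"ry":0,"rz":0,"fingers":0},{"dx":49,"dy":-141,"dz":0,"rx":0,"ry":0,"rz":0,"fingers":0}]'; python3 - <<'E'
from h import *
import pickle
s,_=save('wrist','w1.png');pickle.dump(s,open('w1.pkl','wb'))
print(s['eef_pos'],proj('wrist',[.469,.025,.148],s),proj('wrist',[.451,-.021,.148],s))
E
```

```text
t: 1.65
eef_pos: [0.4603, 0.0013, 0.2751]
orientation: [[0.0, -0.937, 0.349], [0.001, 0.349, 0.937], [-1.0, 0.0, 0.001]]
ft_force: [-0.1, 0.5, 0.4]
opening: 0.0938
[0.4602857  0.00125868 0.27508842] [279.88534945 189.95984673] [233.10076992 189.18254696]
```

View pics/w1.png

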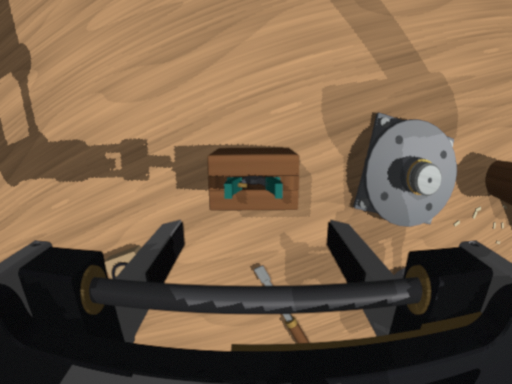

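```bash
python3 - <<'E'
from h import *
import pickle
s=pickle.load(open('w1.pkl','rb'));im=cv2.imread('pics/w1.png')
cv2.imwrite('pics/c1.png',np.vstack([cv2.resize(im[140:220,200:310],None,fx=5,fy=5,interpolation=cv2.INTER_CUBIC)]))
hsv=cv2.cvtColor(im,cv2.COLOR_BGR2HSV);m=cv2.inRange(hsv,(75,90,30),(100,255,255));m[:170]=0;m[215:]=0;m[:,:210]=0;m[:,300:]=0
n,l,st,c=cv2.connectedComponentsWithStats(m)
for i in range(1,n):print(c[i],st[i])
E
```

```text
[231.63846154 186.22692308] [224 177  18  21 260]
[273.98501873 185.79026217] [265 177  17  21 267]
```

View pics/c1.png

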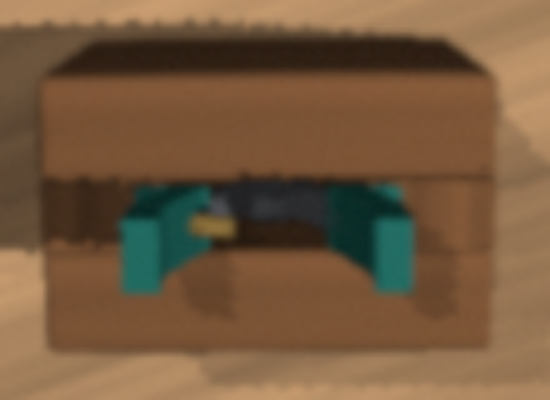

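```bash
python3 - <<'E'
from h import *
import pickle
s=pickle.load(open('w1.pkl','rb'))
a=plane('wrist',228.2,190.7,.148,s);b=plane('wrist',278.7,190.6,.148,s)
print(a,b,(a+b)/2,np.linalg.norm(a-b),np.degrees(np.arctan2(*(b-a)[1::-1])), np.degrees(np.arctan2(s['orientation'][1,2],s['orientation'][0,2])))
for u in((224.4,190.7),(282.6,190.7),(228,183),(228,198.4)):print(plane('wrist',*u,.148,s))
# block corners z=.105
for u in((208.5,155),(298.5,155),(209.5,210),(298,210)):print('blk',plane('wrist',*u,.105,s))
# handle tops from static views, crops
t1=plane('top',255+80/4,230+95/4,.148);t2=plane('top',255+157/4,230+120/4,.148);print(t1,t2)
s1=plane('scene',160+80/4,145+(275-240)/4,.148);s2=plane('scene',160+167/4,145+(262-240)/4,.148);print(s1,s2)
E
```

```text
[ 0.45071357 -0.02647343  0.148     ] [0.46921806 0.02359104 0.148     ] [ 0.45996581 -0.00144119  0.148     ] 0.05337478325581009 69.71502206520347 69.58804727529456
[ 0.44929995 -0.03026245  0.148     ]
[0.47076071 0.02743966 0.148     ]
[ 0.44290818 -0.0236172   0.148     ]
[ 0.45846005 -0.02977747  0.148     ]
blk [ 0.41004541 -0.03987201  0.105     ]
blk [0.44721998 0.0599674  0.105     ]
blk [ 0.47330117 -0.06450826  0.105     ]
blk [0.51131654 0.03776025 0.105     ]
[0.46689462 0.02572481 0.148     ] [ 0.45043715 -0.02331183  0.148     ]
[ 0.45071489 -0.02682677  0.148     ] [0.47224547 0.02218519 0.148     ]
```

```bash
python3 -m crank '[{"dx":0,"dy":-3,"dz":-45,"rx":0,"ry":0,"rz":0,"fingers":0},{"dx":0,"dy":-3,"dz":-90,"rx":0,"ry":0,"rz":0,"fingers":0},{"dx":0,"dy":-3,"dz":-130,"rx":0,"ry":0,"rz":0,"fingers":0},{"dx":0,"dy":-3,"dz":-160,"rx":0,"ry":0,"rz":0,"fingers":0},{"dx":0,"dy":-3,"dz":-160,"rx":0,"ry":0,"rz":0,"fingers":0}]'; python3 - <<'E'
from h import *
import pickle
s,_=save('wrist','w2.png');pickle.dump(s,open('w2.pkl','wb'));print(s['eef_pos'])
E
```

```text
t: 2.2
eef_pos: [0.4558, 0.0019, 0.1119]
orientation: [[-0.009, -0.939, 0.344], [0.003, 0.344, 0.939], [-1.0, 0.009, 0.0]]
ft_force: [0.2, -0.5, -0.2]
opening: 0.0939
[0.45579025 0.00187498 0.11194078]
```

View pics/w2.png

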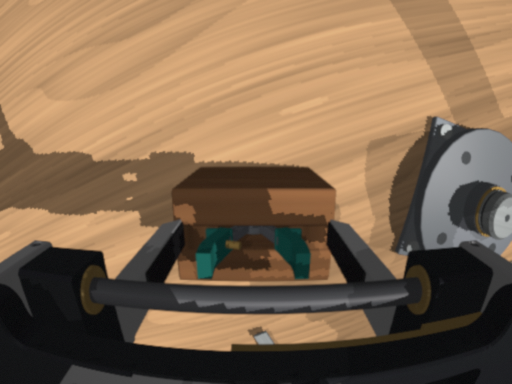

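```bash
python3 -m crank '[{"dx":4,"dy":-3,"dz":3,"rx":0,"ry":-0.1,"rz":0,"fingers":0},{"dx":4,"dy":-3,"dz":3,"rx":0,"ry":-0.1,"rz":0,"fingers":0},{"dx":4,"dy":-3,"dz":3,"rx":0,"ry":-0.1,"rz":0,"fingers":0}]'
```

```text
t: 2.55
eef_pos: [0.4635, -0.0017, 0.119]
orientation: [[0.009, -0.939, 0.344], [0.002, 0.344, 0.939], [-1.0, -0.008, 0.005]]
ft_force: [-0.3, -0.2, -0.4]
opening: 0.0937
```

```bash
python3 -m crank '[{"dx":-3,"dy":1,"dz":-4,"rx":0,"ry":0.1,"rz":0,"fingers":0},{"dx":-3,"dy":1,"dz":-4,"rx":0,"ry":0.1,"rz":0,"fingers":0},{"dx":-3,"dy":1,"dz":-4,"rx":0,"ry":0.1,"rz":0,"fingers":0},{"dx":-3,"dy":1,"dz":-4,"rx":0,"ry":0.1,"rz":0,"fingers":0}]'; python3 -c "
from h import *;s=ctrl.read_state();print(s['eef_pos'],s['dq'].round(3),s['orientation'].round(4))"
```

```text
t: 2.95
eef_pos: [0.4604, -0.0007, 0.115]
orientation: [[-0.0, -0.939, 0.344], [0.002, 0.344, 0.939], [-1.0, 0.001, 0.002]]
ft_force: [-0.1, -0.8, -0.5]
opening: 0.0937
[ 0.46041587 -0.00071332  0.11500608] [ 0.     0.001  0.     0.001 -0.001  0.   ] [[-0.000e+00 -9.389e-01  3.441e-01]
 [ 2.100e-03  3.441e-01  9.389e-01]
 [-1.000e+00  8.000e-04  2.000e-03]]
```

```bash
python3 -m crank '[{"dx":0,"dy":0,"dz":0,"rx":0,"ry":0,"rz":0,"fingers":0.2},{"dx":0,"dy":0,"dz":0,"rx":0,"ry":0,"rz":0,"fingers":0.3},{"dx":0,"dy":0,"dz":0,"rx":0,"ry":0,"rz":0,"fingers":0.36},{"dx":0,"dy":0,"dz":0,"rx":0,"ry":0,"rz":0,"fingers":0.36},{"dx":0,"dy":0,"dz":0,"rx":0,"ry":0,"rz":0,"fingers":0.36}]' 20
```

```text
t: 3.45
eef_pos: [0.4604, -0.0007, 0.115]
orientation: [[0.0, -0.939, 0.344], [0.002, 0.344, 0.939], [-1.0, 0.001, 0.002]]
ft_force: [0.4, 0.6, 0.7]
opening: 0.0611
```

```bash
python3 -m crank '[{"dx":0,"dy":0,"dz":0,"rx":0,"ry":0,"rz":0,"fingers":0.38},{"dx":0,"dy":0,"dz":0,"rx":0,"ry":0,"rz":0,"fingers":0.38},{"dx":0,"dy":0,"dz":0,"rx":0,"ry":0,"rz":0,"fingers":0.38}]' 20;python3 -c "
from h import *
save('wrist','w3.png')"
```

```text
t: 3.75
eef_pos: [0.4606, -0.0006, 0.1151]
orientation: [[0.0, -0.939, 0.344], [0.002, 0.344, 0.939], [-1.0, 0.001, 0.002]]
ft_force: [-0.6, 0.4, 0.2]
opening: 0.0582
```

View pics/w3.png

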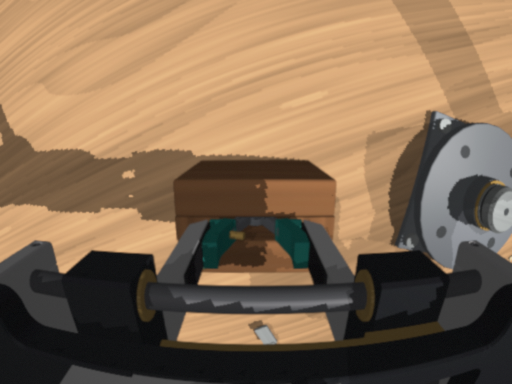

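```bash
python3 -m crank '[{"dx":0,"dy":0,"dz":3,"rx":0,"ry":0,"rz":0,"fingers":0.375},{"dx":0,"dy":0,"dz":10,"rx":0,"ry":0,"rz":0,"fingers":0.375},{"dx":0,"dy":0,"dz":22,"rx":0,"ry":0,"rz":0,"fingers":0.375},{"dx":0,"dy":0,"dz":36,"rx":0,"ry":0,"rz":0,"fingers":0.375},{"dx":0,"dy":0,"dz":48,"rx":0,"ry":0,"rz":0,"fingers":0.375}]'
```

```text
t: 4.3
eef_pos: [0.4605, -0.0007, 0.164]
orientation: [[0.0, -0.939, 0.344], [0.002, 0.344, 0.939], [-1.0, 0.0, 0.002]]
ft_force: [0.2, -0.1, -1.8]
opening: 0.0588
```

```bash
python3 -m crank '[{"dx":0,"dy":0,"dz":15,"rx":0,"ry":0,"rz":0,"fingers":0.375},{"dx":0,"dy":0,"dz":35,"rx":0,"ry":0,"rz":0,"fingers":0.375},{"dx":0,"dy":0,"dz":58,"rx":0,"ry":0,"rz":0,"fingers":0.375},{"dx":0,"dy":0,"dz":76,"rx":0,"ry":0,"rz":0,"fingers":0.375},{"dx":0,"dy":0,"dz":86,"rx":0,"ry":0,"rz":0,"fingers":0.375}]';python3 -c "
from h import *
save('wrist','w4.png');save('scene','s4.png')"
```

```text
t: 4.8
eef_pos: [0.461, -0.0009, 0.2518]
orientation: [[0.003, -0.939, 0.344], [0.002, 0.344, 0.939], [-1.0, -0.002, 0.002]]
ft_force: [0.2, -0.4, -1.3]
opening: 0.0587
```

View pics/w4.png

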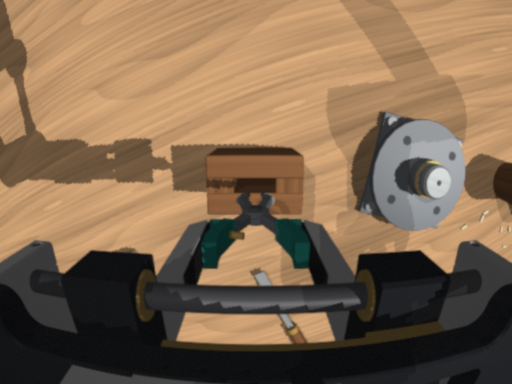

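View pics/s4.png

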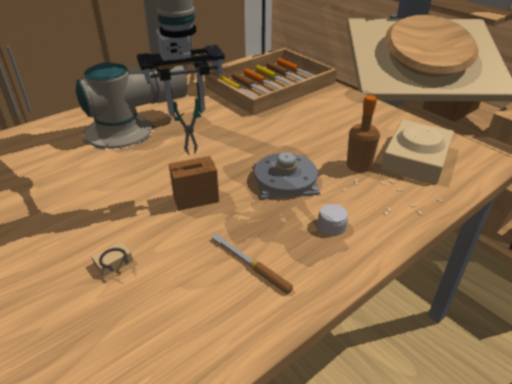

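```bash
python3 -m crank '[{"dx":20,"dy":-25,"dz":8,"rx":0,"ry":0,"rz":0.8,"fingers":0.375},{"dx":50,"dy":-60,"dz":15,"rx":0,"ry":0,"rz":1.6,"fingers":0.375},{"dx":80,"dy":-98,"dz":15,"rx":0,"ry":0,"rz":2.4,"fingers":0.375},{"dx":110,"dy":-135,"dz":15,"rx":0,"ry":0,"rz":3.2,"fingers":0.375},{"dx":135,"dy":-160,"dz":15,"rx":0,"ry":0,"rz":4,"fingers":0.375}]';python3 -m crank '[{"dx":4,"dy":-5,"dz":0,"rx":0,"ry":0,"rz":0,"fingers":0.375},{"dx":4,"dy":-5,"dz":0,"rx":0,"ry":0,"rz":0,"fingers":0.375},{"dx":4,"dy":-5,"dz":0,"rx":0,"ry":0,"rz":0,"fingers":0.375}]';python3 - <<'E'
from h import *
import pickle
s,im=save('wrist','w5.png');pickle.dump(s,open('w5.pkl','wb'));print(s['eef_pos'],proj('wrist',[.545,-.27,.034],s))
u,v=proj('wrist',[.545,-.27,.034],s).astype(int)
cv2.imwrite('pics/c5.png',cv2.resize(cv2.cvtColor(im,4)[max(v-50,0):v+50,max(u-60,0):u+60],None,fx=6,fy=6,interpolation=cv2.INTER_CUBIC));print(u,v)
E
```

```text
t: 5.4
eef_pos: [0.597, -0.1635, 0.2645]
orientation: [[0.0, -1.0, 0.001], [0.003, 0.001, 1.0], [-1.0, -0.0, 0.003]]
ft_force: [0.3, 0.3, -2.0]
opening: 0.0588
t: 5.7
eef_pos: [0.5997, -0.1674, 0.2634]
orientation: [[-0.003, -1.0, 0.001], [0.004, 0.001, 1.0], [-1.0, 0.003, 0.004]]
ft_force: [-0.0, 0.4, -1.8]
opening: 0.0588
[ 0.59972364 -0.1673546   0.2634402 ] [181.25820816 136.03577311]
181 136
```

View pics/w5.png

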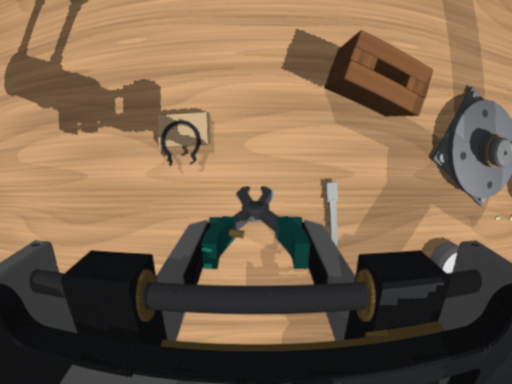

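View pics/c5.png

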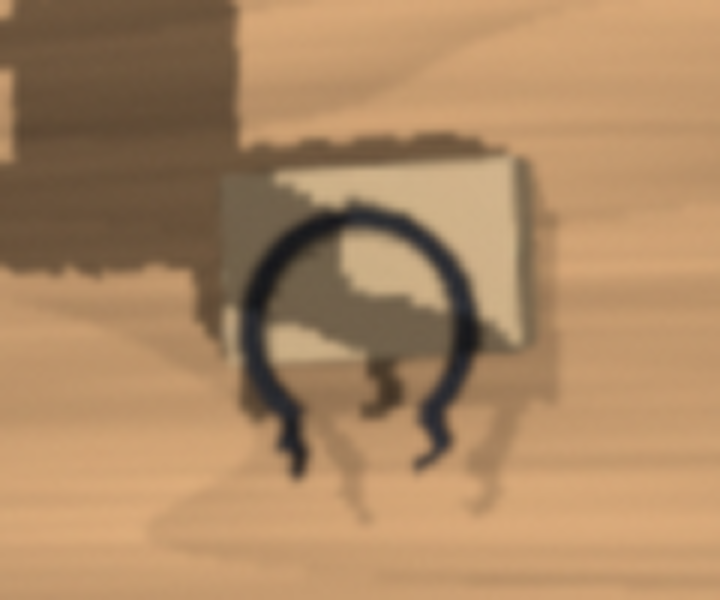

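```bash
cat > ring.py <<'E'
from h import *
import pickle,sys
from scipy.optimize import least_squares
def ring(im,s,c,h=40,thr=8,dark=90):
    # im BGR
    u,v=map(int,c);b=im.astype(int)
    m=((b[...,0]-b[...,2]>-thr)&(b.sum(2)<dark*3)).astype(np.uint8)
    mm=np.zeros_like(m);mm[v-h:v+h,u-h:u+h]=m[v-h:v+h,u-h:u+h]
    n,l,st,cc=cv2.connectedComponentsWithStats(mm);i=1+np.argmax(st[1:,4])
    ys,xs=np.nonzero(l==i);w=255*1.-b[ys,xs].sum(1)/3
    P=np.array([plane('wrist',x,y,.032,s)[:2] for x,y in zip(xs,ys)])
    # arc fit: robust circle radius 26.05 fixed on points away from gap
    g=P.mean(0)
    for _ in range(6):
        k=(P[:,0]-g[0])<.012
        r=least_squares(lambda q:np.hypot(P[k,0]-q[0],P[k,1]-q[1])-.02605,g,loss='soft_l1',f_scale=.001);g=r.x
    d=np.hypot(*(P-g).T)
    return g,P,d,(l==i)
if __name__=='__main__':
    s=pickle.load(open('w5.pkl','rb'));im=cv2.imread('pics/w5.png')
    g,P,d,m=ring(im,s,(181,140))
    print(len(P),g,d[(P[:,0]-g[0])<.012].min(),d[(P[:,0]-g[0])<.012].max(),np.median(d[(P[:,0]-g[0])<.012]))
    e=P[(P[:,0]-g[0])>.022]-g
    for side in(1,-1):
        q=e[e[:,1]*side>0];print(side,q.mean(0)*1e3,q.max(0)*1e3,q.min(0)*1e3)
        for xb in range(22,38,2):
            z=q[(q[:,0]*1e3>=xb)&(q[:,0]*1e3<xb+2)]*1e3
            if len(z):print(xb,len(z),z[:,1].min().round(1),z[:,1].max().round(1))
    cv2.imwrite('pics/m5.png',m[90:190,120:240].astype(np.uint8)*255)
E
python3 ring.py
```

```text
227 [ 0.55120201 -0.27243102] 0.023983651383325113 0.027987144021283984 0.02603829378507155
1 [24.77129641 18.51347154] [28.15151608 19.44405232] [22.43318666 16.60812743]
22 4 16.6 19.4
24 2 18.0 19.4
26 1 19.3 19.3
28 1 19.3 19.3
-1 [ 26.13745474 -17.02658057] [ 28.85714385 -15.89197526] [ 23.07936292 -18.89552745]
22 1 -17.3 -17.3
24 4 -18.9 -15.9
26 2 -17.5 -16.0
28 1 -16.0 -16.0
```

```bash
python3 -m crank '[{"dx":7,"dy":-30,"dz":-15,"rx":0,"ry":0,"rz":0.4,"fingers":0.375},{"dx":14,"dy":-65,"dz":-35,"rx":0,"ry":0,"rz":0.8,"fingers":0.375},{"dx":21,"dy":-95,"dz":-55,"rx":0,"ry":0,"rz":0.8,"fingers":0.375},{"dx":21,"dy":-105,"dz":-63,"rx":0,"ry":0,"rz":0.8,"fingers":0.375},{"dx":21,"dy":-105,"dz":-63,"rx":0,"ry":0,"rz":0.8,"fingers":0.375}]';python3 - <<'E'
from h import *
import pickle
s,im=save('wrist','w6.png');pickle.dump(s,open('w6.pkl','wb'));print(s['eef_pos'],proj('wrist',[.551,-.272,.032],s),np.abs(s['dq']).max())
u,v=proj('wrist',[.551,-.272,.034],s).astype(int)
cv2.imwrite('pics/c6.png',cv2.resize(cv2.cvtColor(im,4)[max(v-50,0):v+100,u-70:u+70],None,fx=4,fy=4,interpolation=cv2.INTER_CUBIC));print(u-70,max(v-50,0))
E
```

```text
t: 6.25
eef_pos: [0.6193, -0.2716, 0.1998]
orientation: [[-0.005, -0.998, -0.068], [0.006, -0.068, 0.998], [-1.0, 0.004, 0.006]]
ft_force: [-0.5, 1.6, -2.7]
opening: 0.059
[ 0.61931495 -0.27160634  0.19976277] [258.73744961 125.50453272] 0.03137027880345761
188 75
```

View pics/c6.png

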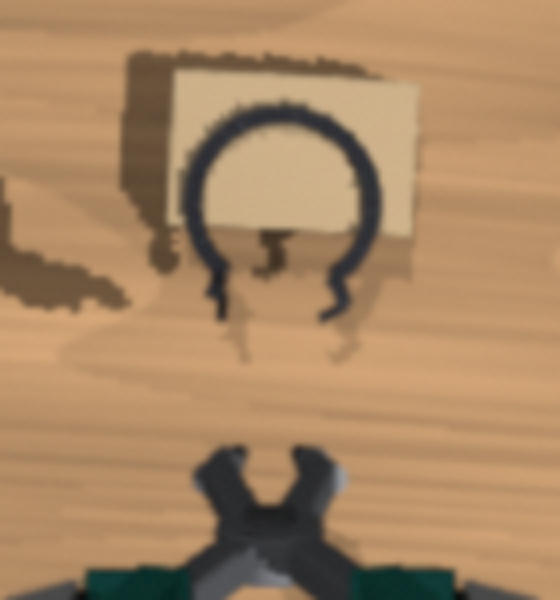

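```bash
python3 - <<'E'
from ring import *
s5=pickle.load(open('w5.pkl','rb'));s=pickle.load(open('w6.pkl','rb'));im=cv2.imread('pics/w6.png')
g,P,d,m=ring(im,s,(258,130));k=(P[:,0]-g[0])<.012
print(len(P),g,d[k].min(),d[k].max(),np.median(d[k]))
def W(x,y,z):return plane('wrist',188+x/4-.4,75+y/4-.4,z,s)[:2]
c=[W(175,70,.03),W(418,85,.03),W(412,236,.03),W(168,222,.03)]
print('offcut',np.array(c)*1e3)
for a,b in((0,1),(3,2)):q=c[b]-c[a];print(np.linalg.norm(q),np.degrees(np.arctan2(-q[0],q[1])))
for a,b in((0,3),(1,2)):q=c[b]-c[a];print(np.linalg.norm(q),np.degrees(np.arctan2(q[1],q[0])))
for n,q in dict(ltip=(222,318),rtip=(322,320),lbend=(222,268),rbend=(335,270),lnotch=(215,292),rnotch=(348,296)).items():
  w=W(*q,.032);print(n,(w-g)*1e3)
def W5(x,y,z):return plane('wrist',121+x/6-.4,86+y/6-.4,z,s5)[:2]
g5=np.array([.5512,-.2724])
for n,q in dict(ltip=(297,475),rtip=(418,465)).items():print(n,(W5(*q,.032)-g5)*1e3)
c=[W5(220,175,.03),W5(515,155,.03),W5(525,347,.03),W5(225,365,.03)];print(np.array(c)*1e3)
for a,b in((0,1),(3,2)):q=c[b]-c[a];print(np.linalg.norm(q),np.degrees(np.arctan2(-q[0],q[1])))
E
```

```text
379 [ 0.5508855  -0.27281006] 0.023926264743514607 0.027981022568713244 0.025986128973786816
offcut [[ 513.76243879 -306.28525407]
 [ 512.98715801 -235.73858738]
 [ 557.58679549 -234.12287716]
 [ 558.51677197 -305.44625077]]
0.07055092657585088 0.6296332720080494
0.07132943626974206 0.7470301125440664
0.044762196829539615 1.0739902597026358
0.044628894041488607 2.074745806719003
ltip [ 34.67895627 -15.06595905]
rtip [33.2786761 14.1016449]
lbend [ 20.04774236 -15.99117328]
rbend [18.36682128 16.78331695]
lnotch [ 27.18747266 -17.58039837]
rnotch [25.68269938 21.14619263]
ltip [ 34.22405729 -16.1399475 ]
rtip [32.40369516 13.74858259]
[[ 513.19292114 -305.88215959]
 [ 511.73651961 -234.35901636]
 [ 556.51850948 -232.69047896]
 [ 558.7066138  -306.10146679]]
0.07153796979746295 1.1665333288213484
0.07344359015991395 1.7072653580069668
```

```bash
python3 - <<'E'
from h import *
import pickle
s=pickle.load(open('w6.pkl','rb'));im=cv2.imread('pics/w6.png')
c=cv2.resize(im[175:235,215:305],None,fx=8,fy=8,interpolation=cv2.INTER_CUBIC)
R=s['orientation'];p=s['eef_pos']
for x,col in((.098,(0,255,0)),(.108,(0,0,255)),(.041,(255,0,0))):
  for z in((-.008,.008) if x>.05 else (0,)):
    q=proj('wrist',p+R@[x,0,z],s);print(x,z,q)
    cv2.circle(c,tuple(int(v) for v in ((q-[215,175])*8+3.5)),4,col,-1)
cv2.imwrite('pics/c6b.png',c)
E
```

```text
0.098 -0.008 [247.66014341 197.22133599]
0.098 0.008 [264.33842213 197.2301275 ]
0.108 -0.008 [247.91326233 194.7165066 ]
0.108 0.008 [264.04324596 194.72519735]
0.041 0 [256.15257501 215.51581184]
```

View pics/c6b.png

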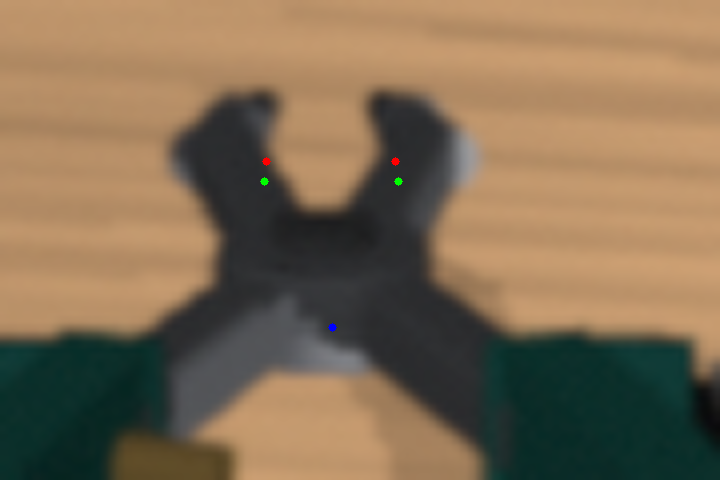

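```bash
python3 - <<'E'
from h import *
import pickle
s=pickle.load(open('w6.pkl','rb'));im=cv2.imread('pics/w6.png')
c=cv2.resize(im[180:290,180:330],None,fx=5,fy=5,interpolation=cv2.INTER_CUBIC)
R=s['orientation'];p=s['eef_pos']
hz=.0258
for x,z,y in((-.033,-hz,0),(-.033,hz,0),(-.033,-hz,.008),(-.033,-hz,-.008),(-.033,hz,.008),(.108,-.008,.0024),(.108,.008,.0024),(.006,.03,.008),(.006,-.03,.008)):
    q=proj('wrist',p+R@[x,y,z],s);print(x,y,z,q)
    cv2.circle(c,tuple(int(v) for v in ((q-[180,180])*5+2)),4,(0,0,255),-1)
cv2.imwrite('pics/c6c.png',c)
E
```

```text
-0.033 0 -0.0258 [209.04778073 257.01181689]
-0.033 0 0.0258 [303.8843027  257.01293136]
-0.033 0.008 -0.0258 [208.22636883 243.58972012]
-0.033 -0.008 -0.0258 [209.8988238  269.87388258]
-0.033 0.008 0.0258 [304.76205257 243.60100284]
0.108 0.0024 -0.008 [247.90010998 192.36325073]
0.108 0.0024 0.008 [264.06146888 192.37213174]
0.006 0.008 0.03 [301.80294205 220.1534334 ]
0.006 0.008 -0.03 [210.76153542 220.12042025]
```

View pics/c6c.png

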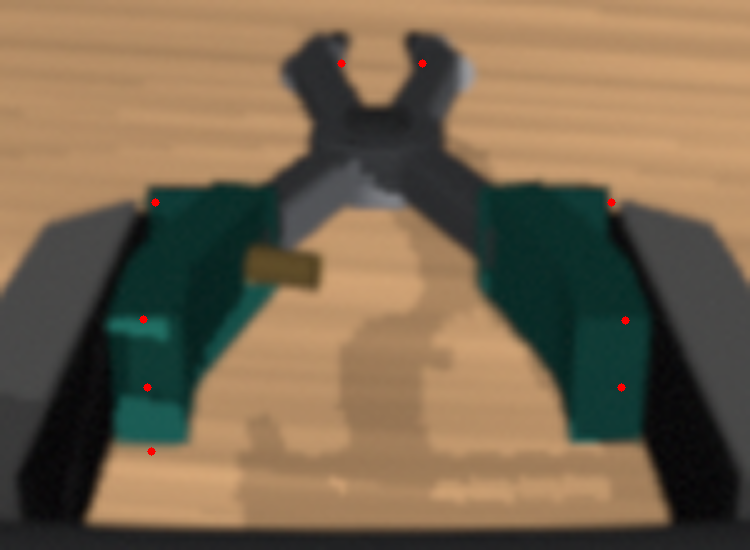

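```bash
python3 -m crank '[{"dx":-20,"dy":-1,"dz":-15,"rx":0,"ry":-0.4,"rz":-0.6,"fingers":0.375},{"dx":-39,"dy":-1,"dz":-35,"rx":0,"ry":-0.4,"rz":-0.6,"fingers":0.375},{"dx":-39,"dy":-1,"dz":-44,"rx":0,"ry":-0.4,"rz":-0.6,"fingers":0.375},{"dx":-39,"dy":-1,"dz":-44,"rx":0,"ry":-0.4,"rz":-0.6,"fingers":0.375},{"dx":-39,"dy":-1,"dz":-44,"rx":0,"ry":-0.4,"rz":-0.6,"fingers":0.375}]'
cat > look.py <<'E'
from h import *
import pickle,sys
n=sys.argv[1]
s,im=save('wrist',f'w{n}.png');pickle.dump(s,open(f'w{n}.pkl','wb'));print(s['t'],s['eef_pos'],s['orientation'].round(4),np.abs(s['dq']).max(),s['opening'],s['ft_force'])
c=cv2.resize(cv2.cvtColor(im,4)[110:230,200:320],None,fx=5,fy=5,interpolation=cv2.INTER_CUBIC)
cv2.imwrite(f'pics/c{n}.png',c)
E
python3 look.py 7
```

```text
t: 6.8
eef_pos: [0.5827, -0.2713, 0.1587]
orientation: [[0.035, -0.999, -0.018], [0.004, -0.018, 1.0], [-0.999, -0.035, 0.003]]
ft_force: [-1.0, 0.6, -1.4]
opening: 0.059
6.8 [ 0.58273346 -0.27133043  0.15869391] [[ 0.0354 -0.9992 -0.0179]
 [ 0.0036 -0.0178  0.9998]
 [-0.9994 -0.0354  0.003 ]] 0.017843944750265024 0.058973945775278126 [-0.96868786  0.59670989 -1.41179409]
```

View pics/c7.png

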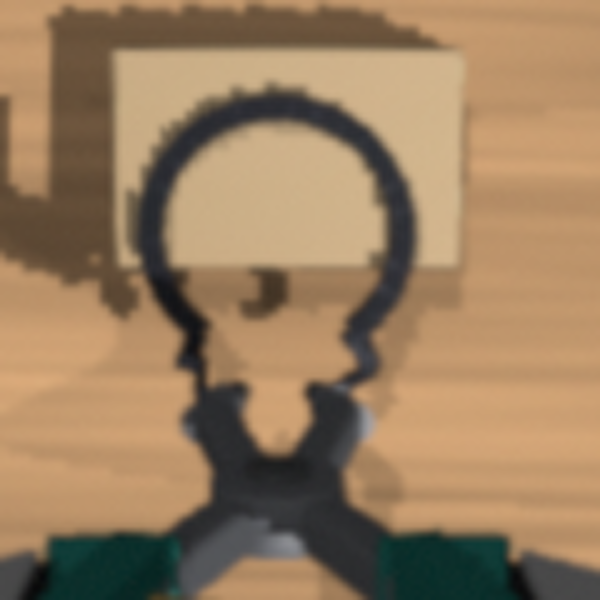

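```bash
cat > meas.py <<'E'
from ring import *
def pins(s,pl,pr,zt=None,x=.108,r=.0024):
    # pixel of near top edge of pin ends (upper edge in picture) -> world centre at tool depth x
    R=s['orientation'];p=s['eef_pos'];out=[]
    for u in(pl,pr):
        o,d=ray('wrist',*u,s);ot=R.T@(o-p);dt=R.T@d;q=ot+dt*(x-ot[0])/dt[0];q[1]-=r;out.append(q)
    m=(out[0]+out[1])/2;return np.array(out),m,p+R@m
E
python3 - <<'E'
from meas import *
s=pickle.load(open('w7.pkl','rb'));im=cv2.imread('pics/w7.png')
g,P,d,m=ring(im,s,(258,150));k=(P[:,0]-g[0])<.012
print(len(P),g,np.median(d[k]),d[k].min(),d[k].max())
f=lambda x,y:(200+x/5-.4,110+y/5-.4)
o,mm,w=pins(s,f(237,384),f(317,384));print(o,w)
for q in((188,345),(370,350),(203,395),(340,388)):print((plane('wrist',*f(*q),.032,s)[:2]-g)*1e3)
E
```

```text
520 [ 0.55075866 -0.27282045] 0.025985494212031907 0.023330619987873027 0.028048796260771103
[[ 0.108       0.00603485 -0.00887732]
 [ 0.108       0.00604339  0.0068891 ]] [ 0.58053687 -0.27204222  0.05054528]
[ 24.01352312 -17.86676345]
[24.4076031  20.14642711]
[ 34.75407582 -14.67064671]
[32.72459622 14.10700715]
```

```bash
python3 -m crank '[{"dx":-2.3,"dy":-0.5,"dz":-5,"rx":0,"ry":0,"rz":0,"fingers":0.375},{"dx":-2.3,"dy":-0.5,"dz":-10,"rx":0,"ry":0,"rz":0,"fingers":0.375},{"dx":-2.3,"dy":-0.5,"dz":-12,"rx":0,"ry":0,"rz":0,"fingers":0.375},{"dx":-2.3,"dy":-0.5,"dz":-12,"rx":0,"ry":0,"rz":0,"fingers":0.375}]'; python3 look.py 8
```

```text
t: 7.25
eef_pos: [0.5804, -0.272, 0.146]
orientation: [[0.034, -0.999, -0.018], [0.004, -0.018, 1.0], [-0.999, -0.035, 0.003]]
ft_force: [0.2, 0.2, -1.5]
opening: 0.0589
7.25 [ 0.58036019 -0.27196131  0.14603622] [[ 0.0344 -0.9992 -0.0178]
 [ 0.0041 -0.0177  0.9998]
 [-0.9994 -0.0345  0.0035]] 0.007455883042911775 0.058908068063167285 [ 0.23130916  0.22747089 -1.53724802]
```

View pics/c8.png

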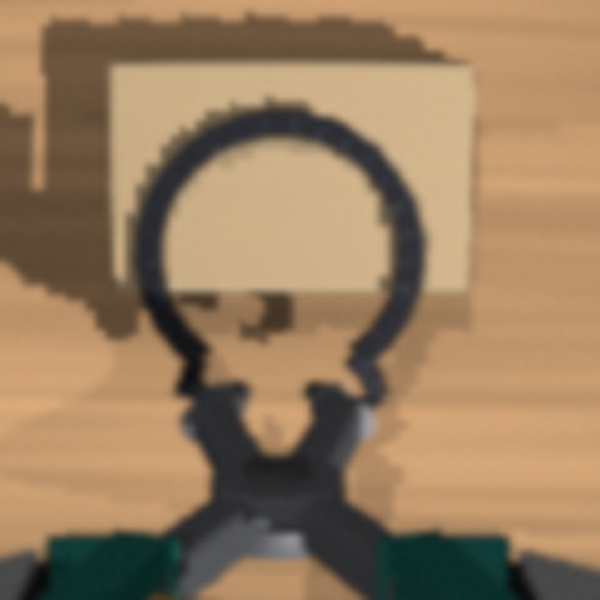

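```bash
python3 -m crank '[{"dx":0,"dy":0,"dz":-4,"rx":0,"ry":0,"rz":0,"fingers":0.375},{"dx":0,"dy":0,"dz":-8,"rx":0,"ry":0,"rz":0,"fingers":0.375},{"dx":0,"dy":0,"dz":-10,"rx":0,"ry":0,"rz":0,"fingers":0.375},{"dx":0,"dy":0,"dz":-10,"rx":0,"ry":0,"rz":0,"fingers":0.375}]'; python3 look.py 9; python3 -c "
from h import *
s,im=save('scene','s9.png')
cv2.imwrite('pics/s9c.png',cv2.resize(cv2.cvtColor(im,4)[180:300,50:190],None,fx=5,fy=5,interpolation=cv2.INTER_CUBIC))"
```

```text
t: 7.7
eef_pos: [0.5802, -0.2719, 0.1357]
orientation: [[0.034, -0.999, -0.018], [0.004, -0.018, 1.0], [-0.999, -0.034, 0.004]]
ft_force: [0.8, 0.1, -2.2]
opening: 0.0588
7.7 [ 0.58019748 -0.27192716  0.13570829] [[ 0.034  -0.9993 -0.0177]
 [ 0.0043 -0.0176  0.9998]
 [-0.9994 -0.034   0.0037]] 0.008429346996832713 0.058781383731549904 [ 0.78420705  0.14732161 -2.15612898]
```

View pics/c9.png

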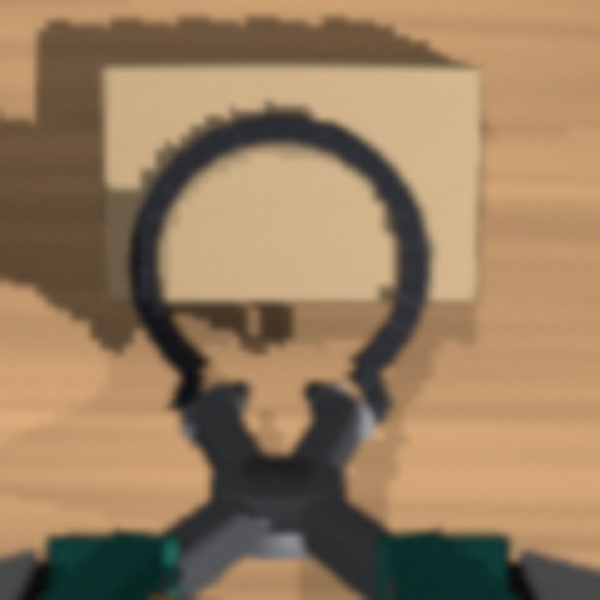

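View pics/s9c.png

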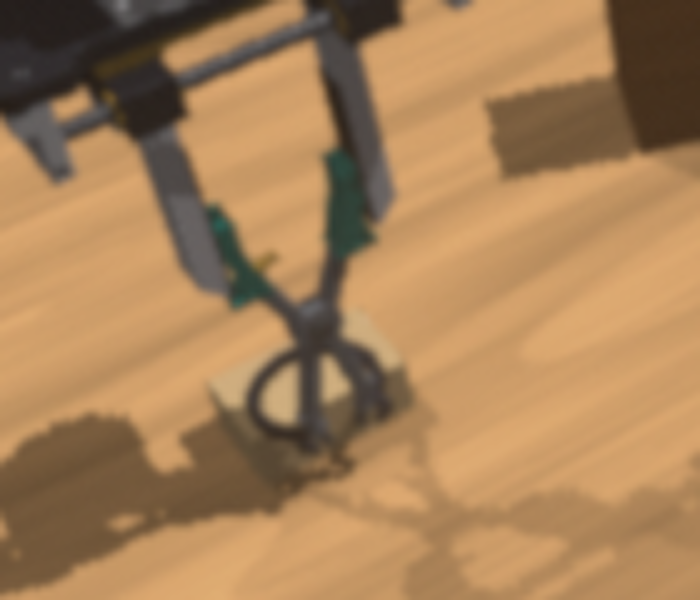

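```bash
python3 -m crank '[{"dx":0,"dy":0,"dz":0,"rx":0,"ry":0,"rz":0,"fingers":0.42},{"dx":0,"dy":0,"dz":0,"rx":0,"ry":0,"rz":0,"fingers":0.46},{"dx":0,"dy":0,"dz":0,"rx":0,"ry":0,"rz":0,"fingers":0.5},{"dx":0,"dy":0,"dz":0,"rx":0,"ry":0,"rz":0,"fingers":0.54},{"dx":0,"dy":0,"dz":0,"rx":0,"ry":0,"rz":0,"fingers":0.54}]' 32; python3 look.py 10
```

```text
t: 8.3
eef_pos: [0.5806, -0.2721, 0.1364]
orientation: [[0.035, -0.999, -0.018], [0.004, -0.018, 1.0], [-0.999, -0.035, 0.003]]
ft_force: [-0.9, 0.8, -1.0]
opening: 0.0437
8.3 [ 0.58063424 -0.2721332   0.13638524] [[ 0.0352 -0.9992 -0.0178]
 [ 0.0037 -0.0177  0.9998]
 [-0.9994 -0.0352  0.003 ]] 0.002015595640093664 0.04370394839498266 [-0.92659479  0.80069716 -0.97417713]
```

View pics/c10.png

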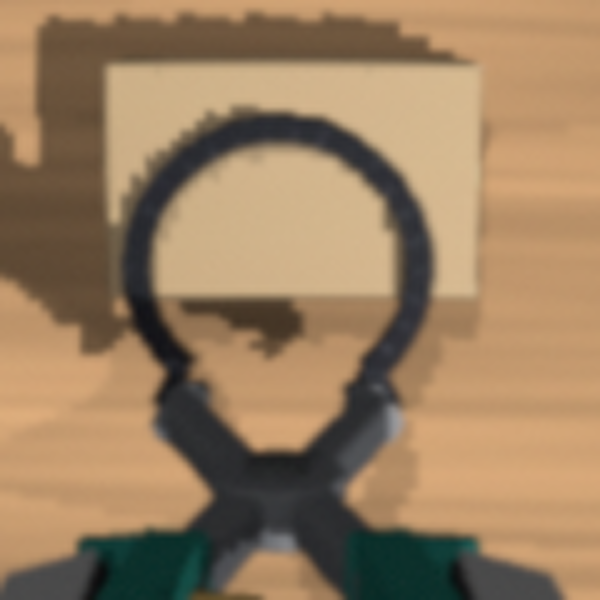

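```bash
python3 -m crank '[{"dx":0,"dy":0,"dz":0,"rx":0,"ry":0,"rz":0,"fingers":0.58},{"dx":0,"dy":0,"dz":0,"rx":0,"ry":0,"rz":0,"fingers":0.62},{"dx":0,"dy":0,"dz":0,"rx":0,"ry":0,"rz":0,"fingers":0.66},{"dx":0,"dy":0,"dz":0,"rx":0,"ry":0,"rz":0,"fingers":0.7},{"dx":0,"dy":0,"dz":0,"rx":0,"ry":0,"rz":0,"fingers":0.72}]' 32;python3 -m crank '[{"dx":0,"dy":0,"dz":0,"rx":0,"ry":0,"rz":0,"fingers":0.76},{"dx":0,"dy":0,"dz":0,"rx":0,"ry":0,"rz":0,"fingers":0.8},{"dx":0,"dy":0,"dz":0,"rx":0,"ry":0,"rz":0,"fingers":0.8}]' 32; python3 look.py 11
```

```text
t: 8.85
eef_pos: [0.5807, -0.2722, 0.1364]
orientation: [[0.035, -0.999, -0.018], [0.004, -0.018, 1.0], [-0.999, -0.035, 0.003]]
ft_force: [0.6, 0.3, -2.1]
opening: 0.0272
t: 9.15
eef_pos: [0.5805, -0.2721, 0.1362]
orientation: [[0.035, -0.999, -0.018], [0.004, -0.018, 1.0], [-0.999, -0.035, 0.003]]
ft_force: [-0.8, 0.6, -2.1]
opening: 0.0233
9.15 [ 0.58054143 -0.27211991  0.13624405] [[ 0.0349 -0.9992 -0.0178]
 [ 0.0038 -0.0176  0.9998]
 [-0.9994 -0.035   0.0032]] 0.0020135071997027963 0.023277176699867265 [-0.76623638  0.55120576 -2.10209953]
```

View pics/c11.png

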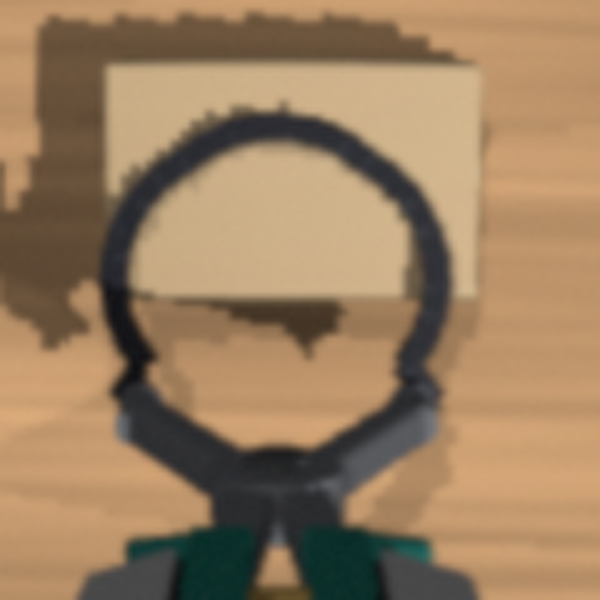

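```bash
python3 -m crank '[{"dx":0,"dy":0,"dz":2,"rx":0,"ry":0,"rz":0,"fingers":0.8},{"dx":0,"dy":0,"dz":6,"rx":0,"ry":0,"rz":0,"fingers":0.8},{"dx":0,"dy":0,"dz":14,"rx":0,"ry":0,"rz":0,"fingers":0.8},{"dx":0,"dy":0,"dz":25,"rx":0,"ry":0,"rz":0,"fingers":0.8},{"dx":0,"dy":0,"dz":36,"rx":0,"ry":0,"rz":0,"fingers":0.8}]'; python3 -m crank '[{"dx":0,"dy":0,"dz":15,"rx":0,"ry":0,"rz":0,"fingers":0.8},{"dx":0,"dy":0,"dz":30,"rx":0,"ry":0,"rz":0,"fingers":0.8},{"dx":0,"dy":0,"dz":40,"rx":0,"ry":0,"rz":0,"fingers":0.8},{"dx":0,"dy":0,"dz":40,"rx":0,"ry":0,"rz":0,"fingers":0.8}]';python3 look.py 12; python3 -c "
from h import *
s,im=save('scene','s12.png')
cv2.imwrite('pics/s12c.png',cv2.resize(cv2.cvtColor(im,4)[140:260,50:190],None,fx=5,fy=5,interpolation=cv2.INTER_CUBIC))"
```

```text
t: 9.7
eef_pos: [0.5808, -0.2722, 0.1736]
orientation: [[0.036, -0.999, -0.018], [0.003, -0.018, 1.0], [-0.999, -0.036, 0.003]]
ft_force: [-0.9, -0.0, -1.9]
opening: 0.0236
t: 10.1
eef_pos: [0.5818, -0.2729, 0.2161]
orientation: [[0.039, -0.999, -0.018], [0.001, -0.018, 1.0], [-0.999, -0.039, 0.0]]
ft_force: [-0.2, 0.2, -2.2]
opening: 0.0232
10.1 [ 0.58182505 -0.27286467  0.21610319] [[ 3.940e-02 -9.991e-01 -1.790e-02]
 [ 1.000e-03 -1.790e-02  9.998e-01]
 [-9.992e-01 -3.940e-02  3.000e-04]] 0.04247500351230822 0.02316578128255532 [-0.22710534  0.22187521 -2.18755342]
```

View pics/c12.png

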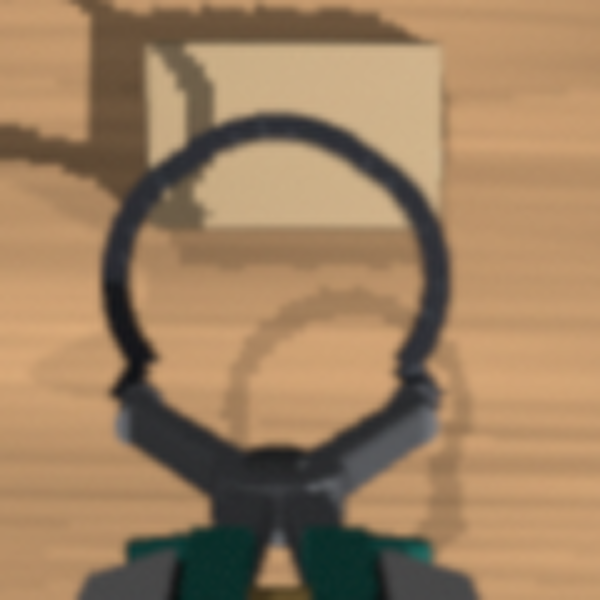

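View pics/s12c.png

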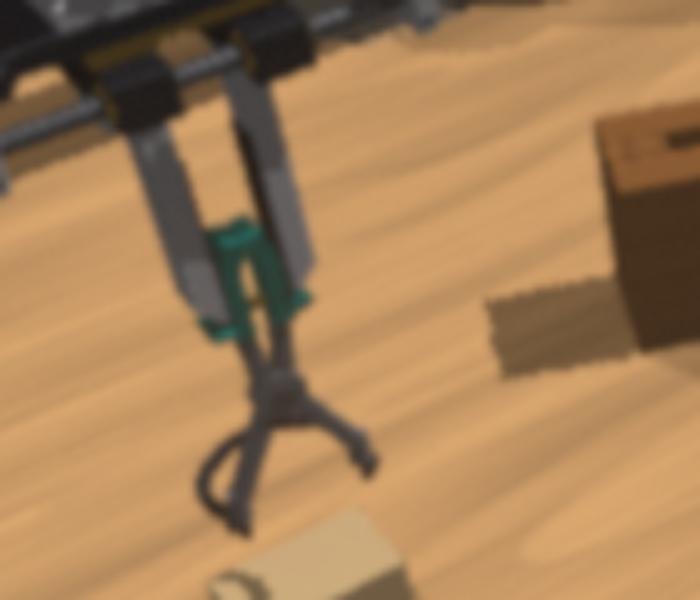

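```bash
cat > spread.py <<'E'
from meas import *
def ringpts(im,s,box=(215,128,295,195),thr=8,dark=90):
    b=im.astype(int);m=((b[...,0]-b[...,2]>-thr)&(b.sum(2)<dark*3)).astype(np.uint8)
    mm=np.zeros_like(m);x0,y0,x1,y1=box;mm[y0:y1,x0:x1]=m[y0:y1,x0:x1]
    n,l,st,cc=cv2.connectedComponentsWithStats(mm);i=1+np.argmax(st[1:,4])
    ys,xs=np.nonzero(l==i);z=s['eef_pos'][2]-.1042
    return np.array([plane('wrist',x,y,z,s)[:2] for x,y in zip(xs,ys)])
if __name__=='__main__':
    n=sys.argv[1];s=pickle.load(open(f'w{n}.pkl','rb'));im=cv2.imread(f'pics/w{n}.png')
    P=(ringpts(im,s)-s['eef_pos'][:2])*1e3
    print(len(P),P.min(0),P.max(0))
    for x in range(-60,0,3):
        q=P[(P[:,0]>=x)&(P[:,0]<x+3)]
        if len(q):
            L=q[q[:,1]<0,1];Rr=q[q[:,1]>0,1]
            print(x+1.5,[f(a).round(1) for a in(L,Rr) if len(a) for f in(np.min,np.max)])
E
python3 spread.py 11;python3 spread.py 12
```

```text
698 [-57.41324629 -34.68958703] [ 2.50699174 30.7800555 ]
-58.5 [np.float64(-6.4), np.float64(-0.8), np.float64(0.2), np.float64(0.2)]
-55.5 [np.float64(-13.8), np.float64(-0.7), np.float64(0.2), np.float64(9.6)]
-52.5 [np.float64(-18.5), np.float64(-4.4), np.float64(1.2), np.float64(15.4)]
-49.5 [np.float64(-22.3), np.float64(-13.8), np.float64(10.7), np.float64(19.2)]
-46.5 [np.float64(-26.0), np.float64(-17.5), np.float64(15.5), np.float64(23.1)]
-43.5 [np.float64(-28.9), np.float64(-22.2), np.float64(19.3), np.float64(25.1)]
-40.5 [np.float64(-30.8), np.float64(-25.1), np.float64(22.3), np.float64(27.1)]
-37.5 [np.float64(-32.7), np.float64(-27.0), np.float64(24.3), np.float64(29.2)]
-34.5 [np.float64(-32.7), np.float64(-28.9), np.float64(26.3), np.float64(30.3)]
-31.5 [np.float64(-33.7), np.float64(-29.8), np.float64(27.4), np.float64(30.4)]
-28.5 [np.float64(-34.7), np.float64(-30.8), np.float64(27.5), np.float64(30.5)]
-25.5 [np.float64(-34.7), np.float64(-30.8), np.float64(27.6), np.float64(30.6)]
-22.5 [np.float64(-33.7), np.float64(-30.8), np.float64(27.7), np.float64(30.7)
[... 1454 characters left out ...]
 np.float64(-31.1), np.float64(28.2), np.float64(30.3)]
-22.5 [np.float64(-34.0), np.float64(-31.1), np.float64(27.4), np.float64(30.4)]
-19.5 [np.float64(-33.1), np.float64(-30.2), np.float64(26.6), np.float64(29.6)]
-16.5 [np.float64(-32.2), np.float64(-29.2), np.float64(25.8), np.float64(28.7)]
-13.5 [np.float64(-31.2), np.float64(-27.3), np.float64(24.0), np.float64(27.8)]
-10.5 [np.float64(-30.2), np.float64(-26.3), np.float64(23.1), np.float64(27.0)]
-7.5 [np.float64(-30.3), np.float64(-28.3), np.float64(23.2), np.float64(28.2)]
-4.5 [np.float64(-31.3), np.float64(-26.4), np.float64(23.3), np.float64(29.3)]
-1.5 [np.float64(-31.3), np.float64(-24.4), np.float64(21.5), np.float64(29.4)]
```

```bash
python3 -m crank '[{"dx":0,"dy":8,"dz":8,"rx":0,"ry":0,"rz":0,"fingers":0.8},{"dx":3,"dy":30,"dz":18,"rx":0,"ry":0,"rz":0,"fingers":0.8},{"dx":6,"dy":65,"dz":28,"rx":0,"ry":0,"rz":0,"fingers":0.8},{"dx":10,"dy":105,"dz":28,"rx":0,"ry":0,"rz":0,"fingers":0.8},{"dx":10,"dy":145,"dz":28,"rx":0,"ry":0,"rz":0,"fingers":0.8}]';python3 -m crank '[{"dx":0,"dy":40,"dz":0,"rx":0,"ry":0,"rz":0,"fingers":0.8},{"dx":0,"dy":80,"dz":0,"rx":0,"ry":0,"rz":0,"fingers":0.8},{"dx":0,"dy":120,"dz":0,"rx":0,"ry":0,"rz":0,"fingers":0.8},{"dx":0,"dy":160,"dz":0,"rx":0,"ry":0,"rz":0,"fingers":0.8},{"dx":0,"dy":200,"dz":0,"rx":0,"ry":0,"rz":0,"fingers":0.8}]'
```

```text
t: 10.7
eef_pos: [0.5908, -0.1254, 0.2418]
orientation: [[0.036, -0.999, -0.017], [0.004, -0.017, 1.0], [-0.999, -0.036, 0.003]]
ft_force: [-0.3, 0.9, -3.0]
opening: 0.0229
t: 11.2
eef_pos: [0.59, 0.0768, 0.2416]
orientation: [[0.035, -0.999, -0.017], [0.004, -0.017, 1.0], [-0.999, -0.035, 0.004]]
ft_force: [-0.3, -0.5, -3.0]
opening: 0.023
```

```bash
python3 -m crank '[{"dx":0,"dy":35,"dz":0,"rx":0,"ry":0,"rz":0,"fingers":0.8},{"dx":0,"dy":65,"dz":0,"rx":0,"ry":0,"rz":0,"fingers":0.8},{"dx":0,"dy":80,"dz":0,"rx":0,"ry":0,"rz":0,"fingers":0.8},{"dx":0,"dy":80,"dz":0,"rx":0,"ry":0,"rz":0,"fingers":0.8}]';python3 look.py 13
```

```text
t: 11.6
eef_pos: [0.5894, 0.1586, 0.2413]
orientation: [[0.034, -0.999, -0.02], [0.005, -0.02, 1.0], [-0.999, -0.034, 0.004]]
ft_force: [-0.0, -0.4, -2.0]
opening: 0.0233
11.6 [0.58940288 0.15860892 0.24130407] [[ 0.0341 -0.9992 -0.0203]
 [ 0.0046 -0.0201  0.9998]
 [-0.9994 -0.0342  0.0039]] 0.046182863380262625 0.023329747696124493 [-0.03032649 -0.36460851 -2.01847741]
```

View pics/w13.png

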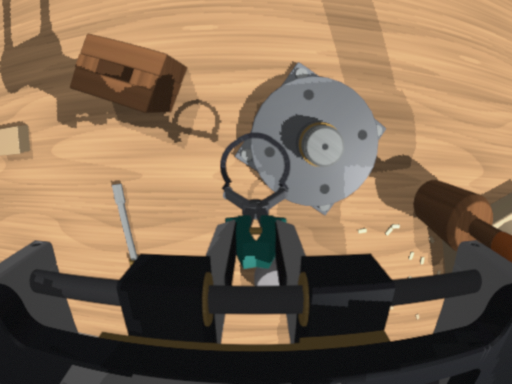

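```bash
python3 - <<'E'
from meas import *
im=cv2.imread('pics/w13.png')
c=cv2.resize(im[105:185,280:370],None,fx=8,fy=8,interpolation=cv2.INTER_CUBIC);cv2.imwrite('pics/c13b.png',c)
E
```

```text
(no output)
```

View pics/c13b.png

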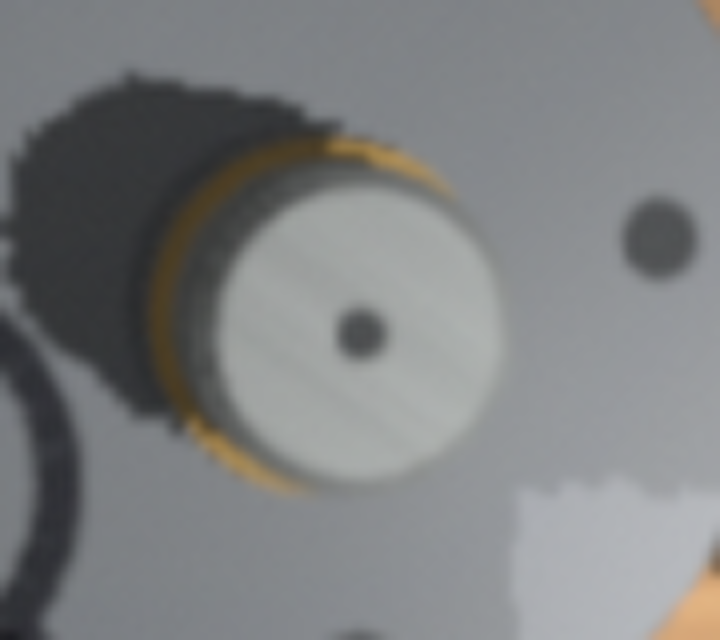

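```bash
python3 - <<'E'
from meas import *
s=pickle.load(open('w13.pkl','rb'))
f=lambda x,y:(280+x/8-.45,105+y/8-.45)
print(plane('wrist',*f(360.5,333.5),.078,s))
for q in((217,333),(503,333),(360,185),(360,482)):print(plane('wrist',*f(*q),.078,s))
E
sed -i 's/box=(215,128,295,195)/box=(215,125,295,195)/' spread.py; python3 spread.py 13 | head -8
```

```text
[0.54856427 0.23837829 0.078     ]
[0.54940505 0.21701969 0.078     ]
[0.54741567 0.26018009 0.078     ]
[0.52688029 0.23709855 0.078     ]
[0.57056555 0.23974234 0.078     ]
908 [-59.27451216 -33.72178638] [ 2.49059449 31.73327968]
-58.5 [np.float64(-6.4), np.float64(-0.8), np.float64(0.1), np.float64(4.8)]
-55.5 [np.float64(-13.9), np.float64(-0.8), np.float64(0.1), np.float64(13.3)]
-52.5 [np.float64(-17.6), np.float64(-0.7), np.float64(0.2), np.float64(17.2)]
-49.5 [np.float64(-21.4), np.float64(-6.3), np.float64(10.6), np.float64(21.1)]
-46.5 [np.float64(-25.1), np.float64(-6.3), np.float64(14.5), np.float64(24.0)]
-43.5 [np.float64(-28.0), np.float64(-6.2), np.float64(18.4), np.float64(27.0)]
-40.5 [np.float64(-29.9), np.float64(-25.1), np.float64(21.3), np.float64(28.1)]
```

```bash
python3 -m crank '[{"dx":-5,"dy":20,"dz":0,"rx":0,"ry":0,"rz":0,"fingers":0.8},{"dx":-11,"dy":50,"dz":-5,"rx":0,"ry":0,"rz":0,"fingers":0.8},{"dx":-16,"dy":75,"dz":-20,"rx":0,"ry":0,"rz":0,"fingers":0.8},{"dx":-16,"dy":81.6,"dz":-36,"rx":0,"ry":0,"rz":0,"fingers":0.8},{"dx":-16,"dy":81.6,"dz":-40,"rx":0,"ry":0,"rz":0,"fingers":0.8}]';python3 -m crank '[{"dx":0,"dy":0,"dz":0,"rx":0,"ry":0,"rz":0,"fingers":0.8}]' >/dev/null;python3 look.py 14
```

```text
t: 12.15
eef_pos: [0.5726, 0.2372, 0.1994]
orientation: [[0.031, -0.999, -0.019], [0.001, -0.019, 1.0], [-1.0, -0.031, 0.001]]
ft_force: [-1.2, -0.7, -2.2]
opening: 0.0232
12.25 [0.57265563 0.23539204 0.19894881] [[ 2.960e-02 -9.994e-01 -1.750e-02]
 [-5.000e-04 -1.750e-02  9.998e-01]
 [-9.996e-01 -2.960e-02 -1.000e-03]] 0.016761902895759795 0.0235828941304378 [ 0.39530509  0.14599582 -2.83388944]
```

View pics/c14.png

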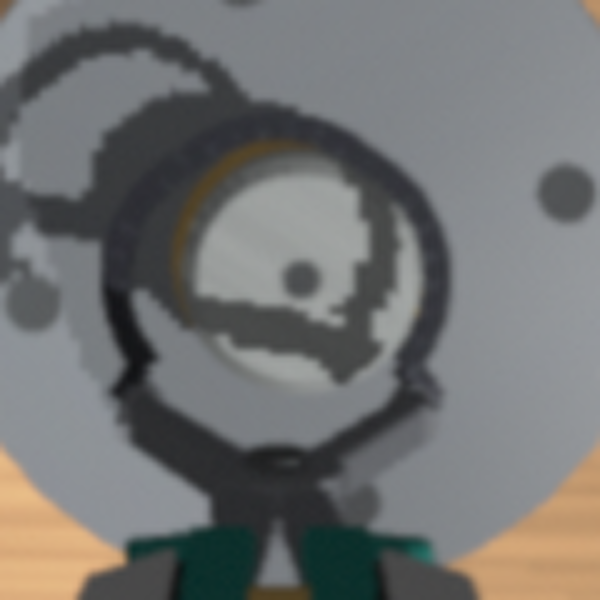

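```bash
python3 -m crank '[{"dx":0.6,"dy":4.8,"dz":0,"rx":0.05,"ry":-0.06,"rz":0,"fingers":0.8},{"dx":0.6,"dy":4.8,"dz":0,"rx":0.05,"ry":-0.06,"rz":0,"fingers":0.8},{"dx":0.6,"dy":4.8,"dz":0,"rx":0.05,"ry":-0.06,"rz":0,"fingers":0.8},{"dx":0.6,"dy":4.8,"dz":0,"rx":0.05,"ry":-0.06,"rz":0,"fingers":0.8},{"dx":0.6,"dy":4.8,"dz":0,"rx":0.05,"ry":-0.06,"rz":0,"fingers":0.8}]';python3 look.py 15
```

```text
t: 12.8
eef_pos: [0.5735, 0.24, 0.1994]
orientation: [[0.036, -0.999, -0.017], [0.004, -0.017, 1.0], [-0.999, -0.036, 0.003]]
ft_force: [0.7, 0.4, -2.8]
opening: 0.0236
12.8 [0.57350253 0.23997326 0.19944012] [[ 0.0355 -0.9992 -0.0171]
 [ 0.0039 -0.0169  0.9998]
 [-0.9994 -0.0356  0.0033]] 0.0037736467689088145 0.02355787312800231 [ 0.65036527  0.39482737 -2.75749819]
```

View pics/c15.png

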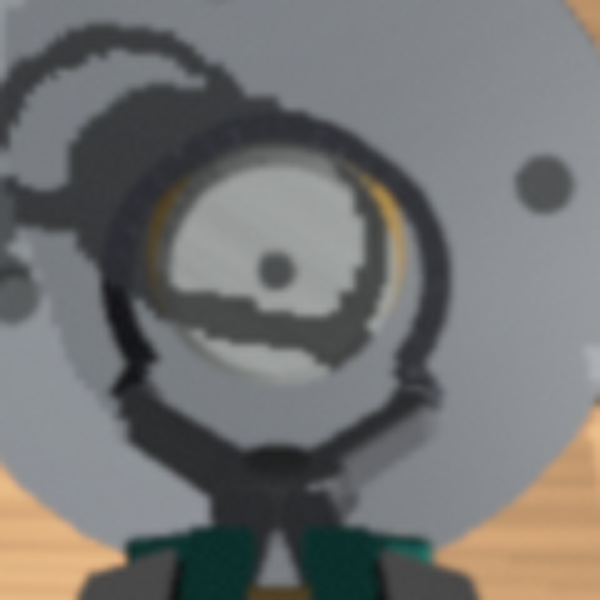

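```bash
python3 - <<'E'
from meas import *
s=pickle.load(open('w15.pkl','rb'));p=s['eef_pos']
f=lambda x,y:(200+x/5-.4,110+y/5-.4)
print('hole',plane('wrist',*f(276,270),.078,s))
for q in((168,270),(388,270)):print(plane('wrist',*f(*q),.078,s))
z=p[2]-.1042
for n,q in dict(back_out=(278,108),back_in=(278,145),Lo=(103,270),Li=(131,270),Ri=(422,270),Ro=(450,270)).items():print(n,plane('wrist',*f(*q),z,s),proj('wrist',[0,0,0],s)[0]*0)
s1=pickle.load(open('w11.pkl','rb'));p1=s1['eef_pos']
for n,q in dict(back_out=(278,113),back_in=(278,140),Lo=(103,270),Li=(131,270),Ri=(422,270),Ro=(450,270)).items():print(n,plane('wrist',*f(*q),.032,s1)-p1)
E
```

```text
hole [0.54846202 0.23872956 0.078     ]
[0.54877431 0.21683014 0.078     ]
[0.54801583 0.26144593 0.078     ]
back_out [0.51447882 0.23849237 0.09524012] 0.0
back_in [0.52148342 0.23861487 0.09524012] 0.0
Lo [0.54585902 0.2055208  0.09524012] 0.0
Li [0.54580966 0.2109192  0.09524012] 0.0
Ri [0.54486745 0.26658268 0.09524012] 0.0
Ro [0.54473398 0.27198387 0.09524012] 0.0
back_out [-0.05813471 -0.00151939 -0.10424405]
back_in [-0.05302226 -0.00142634 -0.10424405]
Lo [-0.02766991 -0.03449354 -0.10424405]
Li [-0.02772325 -0.02909385 -0.10424405]
Ri [-0.02870654  0.02658108 -0.10424405]
Ro [-0.02884399  0.0319832  -0.10424405]
```

```bash
python3 -m crank '[{"dx":0,"dy":0,"dz":-3,"rx":0,"ry":0,"rz":0,"fingers":0.8},{"dx":0,"dy":0,"dz":-7,"rx":0,"ry":0,"rz":0,"fingers":0.8},{"dx":0,"dy":0,"dz":-11,"rx":0,"ry":0,"rz":0,"fingers":0.8},{"dx":0,"dy":0,"dz":-13,"rx":0,"ry":0,"rz":0,"fingers":0.8},{"dx":0,"dy":0,"dz":-13,"rx":0,"ry":0,"rz":0,"fingers":0.8}]';python3 look.py 16
```

```text
t: 13.35
eef_pos: [0.5731, 0.2399, 0.1857]
orientation: [[0.034, -0.999, -0.017], [0.004, -0.017, 1.0], [-0.999, -0.034, 0.003]]
ft_force: [-0.3, -0.9, -1.5]
opening: 0.0234
13.35 [0.57307352 0.23993508 0.18565931] [[ 0.0341 -0.9993 -0.0172]
 [ 0.0035 -0.0171  0.9998]
 [-0.9994 -0.0342  0.003 ]] 0.012631944558538393 0.023424453442527374 [-0.31180258 -0.89803807 -1.52014422]
```

View pics/c16.png

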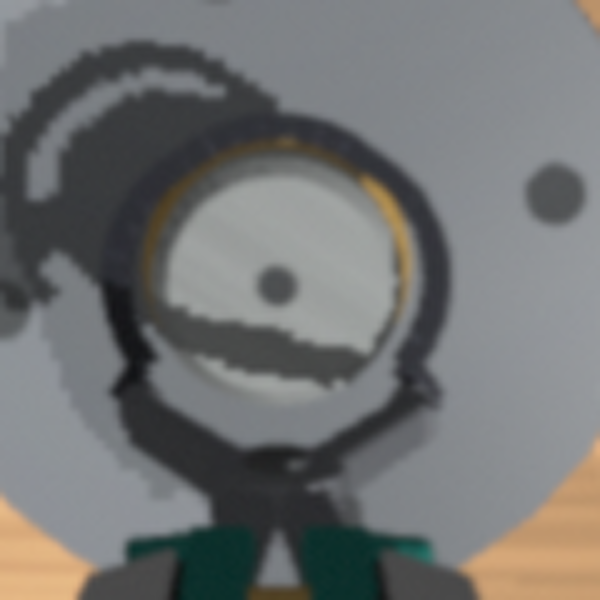

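```bash
python3 -m crank '[{"dx":0.2,"dy":0.2,"dz":-2,"rx":0,"ry":0,"rz":0,"fingers":0.8},{"dx":0.2,"dy":0.2,"dz":-5,"rx":0,"ry":0,"rz":0,"fingers":0.8},{"dx":0.2,"dy":0.2,"dz":-8,"rx":0,"ry":0,"rz":0,"fingers":0.8},{"dx":0.2,"dy":0.2,"dz":-10,"rx":0,"ry":0,"rz":0,"fingers":0.8},{"dx":0.2,"dy":0.2,"dz":-10,"rx":0,"ry":0,"rz":0,"fingers":0.8}]';python3 look.py 17
```

```text
t: 13.9
eef_pos: [0.5732, 0.2401, 0.1755]
orientation: [[0.034, -0.999, -0.017], [0.004, -0.017, 1.0], [-0.999, -0.034, 0.003]]
ft_force: [-0.1, 0.7, -2.0]
opening: 0.0231
13.9 [0.57319553 0.24011726 0.17550837] [[ 0.0339 -0.9993 -0.0172]
 [ 0.0035 -0.017   0.9998]
 [-0.9994 -0.0339  0.0029]] 0.009827912016779133 0.023130064516351655 [-0.13206575  0.71104828 -2.0122108 ]
```

View pics/c17.png

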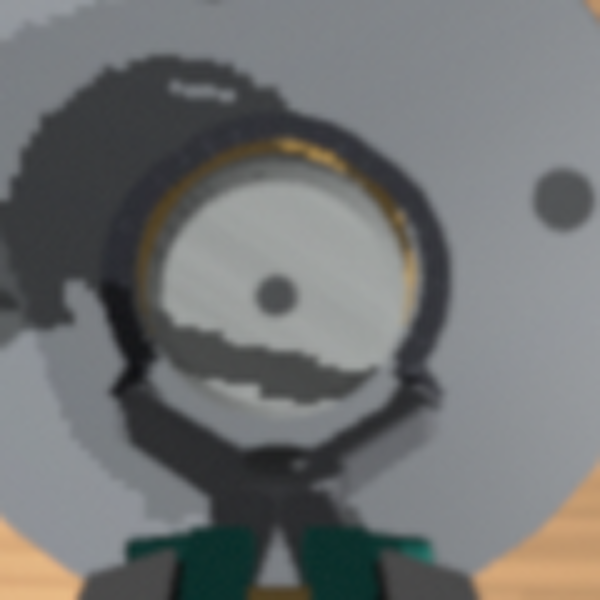

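```bash
python3 -m crank '[{"dx":0.2,"dy":0.1,"dz":-2,"rx":0,"ry":-0.01,"rz":0,"fingers":0.8},{"dx":0.2,"dy":0.1,"dz":-5,"rx":0,"ry":-0.01,"rz":0,"fingers":0.8},{"dx":0.2,"dy":0.1,"dz":-8,"rx":0,"ry":-0.01,"rz":0,"fingers":0.8},{"dx":0.2,"dy":0.1,"dz":-10.8,"rx":0,"ry":-0.01,"rz":0,"fingers":0.8},{"dx":0.2,"dy":0.1,"dz":-10.8,"rx":0,"ry":-0.01,"rz":0,"fingers":0.8}]';python3 look.py 18;python3 -c "
from h import *
s,im=save('scene','s18.png')
cv2.imwrite('pics/s18c.png',cv2.resize(cv2.cvtColor(im,4)[80:200,220:360],None,fx=5,fy=5,interpolation=cv2.INTER_CUBIC))"
```

```text
t: 14.45
eef_pos: [0.5732, 0.2401, 0.1644]
orientation: [[0.034, -0.999, -0.017], [0.003, -0.017, 1.0], [-0.999, -0.034, 0.003]]
ft_force: [-0.9, -0.2, -2.2]
opening: 0.0233
14.45 [0.57322423 0.24014465 0.16435999] [[ 0.0342 -0.9993 -0.0171]
 [ 0.0033 -0.017   0.9998]
 [-0.9994 -0.0343  0.0027]] 0.0068685927292635555 0.02334606707385041 [-0.85521164 -0.22765063 -2.16967246]
```

View pics/c18.png

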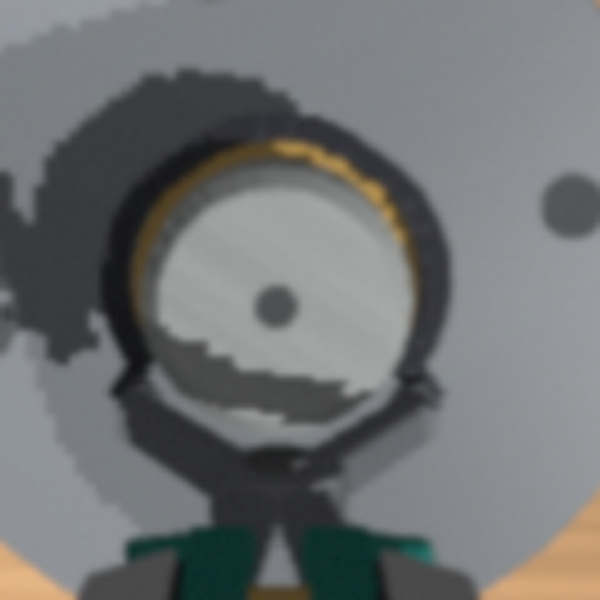

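View pics/s18c.png

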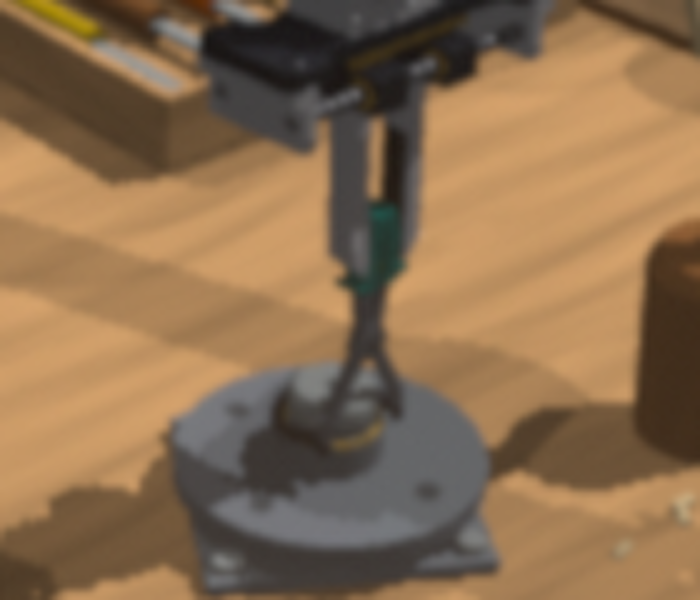

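```bash
python3 - <<'E'
from meas import *
s=pickle.load(open('w18.pkl','rb'));p=s['eef_pos']
f=lambda x,y:(200+x/5-.4,110+y/5-.4)
print('hole',plane('wrist',*f(276,306),.078,s)); print('mid est',p+[-.0247,-.0015,-.1042])
z=p[2]-.1042
for n,q in dict(back_out=(278,111),back_in=(278,139),Lo=(101,275),Li=(131,275),Ri=(420,275),Ro=(450,275)).items():print(n,plane('wrist',*f(*q),z,s))
E
python3 -m crank '[{"dx":0.1,"dy":0.1,"dz":0.3,"rx":0,"ry":0,"rz":0,"fingers":0.8},{"dx":0.1,"dy":0.1,"dz":0.3,"rx":0,"ry":0,"rz":0,"fingers":0.8},{"dx":0.1,"dy":0.1,"dz":0.3,"rx":0,"ry":0,"rz":0,"fingers":0.8}]'; python3 look.py 19
```

```text
hole [0.54849409 0.2388005  0.078     ]
mid est [0.54852423 0.23864465 0.06015999]
back_out [0.51463692 0.23860346 0.06015999]
back_in [0.51993761 0.23869658 0.06015999]
Lo [0.54643616 0.20522408 0.06015999]
Li [0.54638102 0.21101457 0.06015999]
Ri [0.54543696 0.2663396  0.06015999]
Ro [0.54529448 0.27212995 0.06015999]
t: 14.85
eef_pos: [0.5737, 0.2404, 0.1653]
orientation: [[0.035, -0.999, -0.017], [0.004, -0.017, 1.0], [-0.999, -0.035, 0.003]]
ft_force: [1.0, 0.8, -3.5]
opening: 0.0235
14.85 [0.57367229 0.24038449 0.16526861] [[ 0.0352 -0.9992 -0.0172]
 [ 0.0036 -0.0171  0.9998]
 [-0.9994 -0.0352  0.003 ]] 0.002038767188796659 0.02347024971976109 [ 1.02396434  0.83120968 -3.48700218]
```

View pics/c19.png

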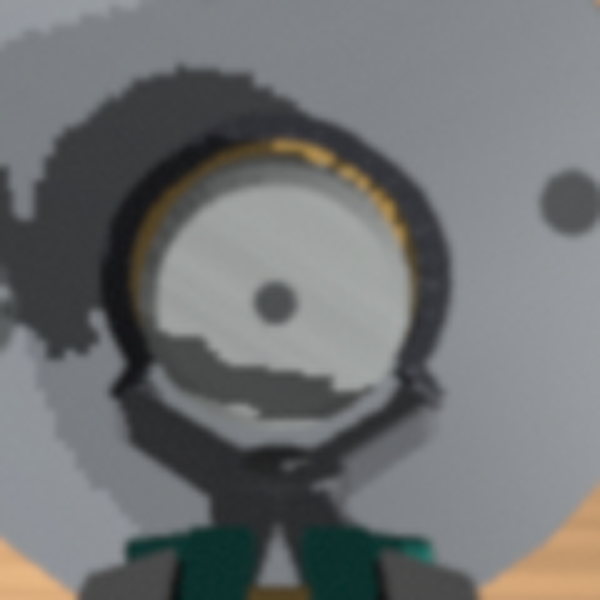

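```bash
python3 -m crank '[{"dx":-0.3,"dy":-0.2,"dz":-0.4,"rx":0,"ry":0,"rz":0,"fingers":0.8},{"dx":-0.3,"dy":-0.2,"dz":-0.4,"rx":0,"ry":0,"rz":0,"fingers":0.8},{"dx":-0.3,"dy":-0.2,"dz":-0.4,"rx":0,"ry":0,"rz":0,"fingers":0.8},{"dx":-0.3,"dy":-0.2,"dz":-0.4,"rx":0,"ry":0,"rz":0,"fingers":0.8},{"dx":-0.3,"dy":-0.2,"dz":-0.4,"rx":0,"ry":0,"rz":0,"fingers":0.8}]'; python3 look.py 20
```

```text
t: 15.4
eef_pos: [0.5734, 0.2402, 0.1648]
orientation: [[0.035, -0.999, -0.017], [0.004, -0.017, 1.0], [-0.999, -0.035, 0.003]]
ft_force: [-0.1, 0.1, -2.7]
opening: 0.0234
15.4 [0.57336058 0.24016508 0.16484816] [[ 0.0352 -0.9992 -0.0172]
 [ 0.0036 -0.017   0.9998]
 [-0.9994 -0.0352  0.003 ]] 0.0009937355530848513 0.023419646956595545 [-0.09659207  0.07859989 -2.70704561]
```

```bash
python3 - <<'E'
from h import *
_,im=save('top','t20.png'); s=ctrl.read_state();print(s['t'],s['eef_pos'],s['opening'],s['ft_force'])
E
```

```text
15.5 [0.57334938 0.24016242 0.16483294] 0.0231687568580294 [-0.12330142  0.76392544 -1.8771539 ]
```

View pics/c20.png

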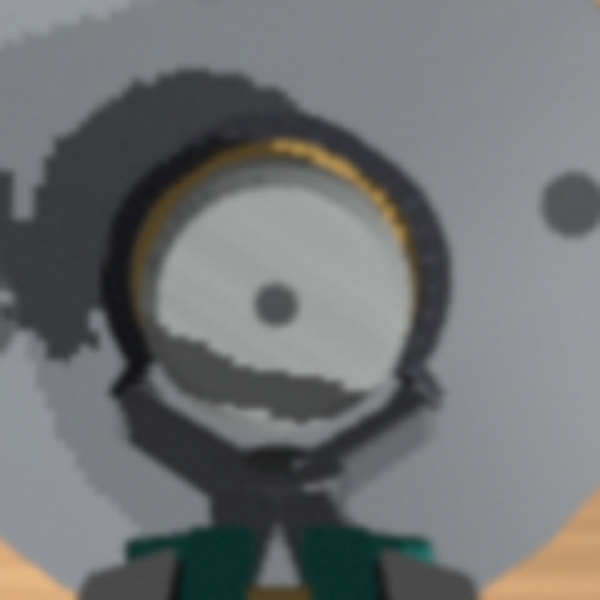

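View pics/t20.png

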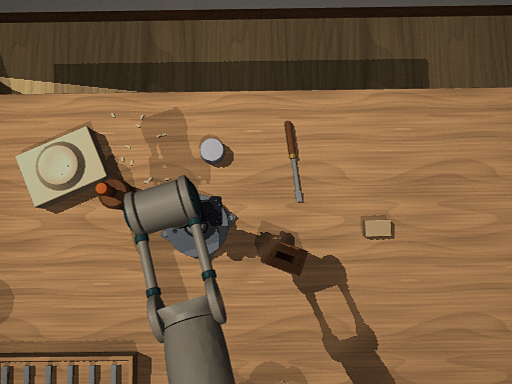

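Everything is steady. The ring surrounds the spindle with brass showing inside it (hole at 276,305 in the crop), and the mallet, gouge and tin are where they were. I'm handing the job in.

```bash
python3 -c "
from workcell import ctrl
print(ctrl.finish_job());s=ctrl.read_state();print(s['t'],s['eef_pos'],s['opening'])"
```

```text
the job is handed in; nothing more can be done
None
the job is handed in; nothing more can be done
```

I lifted the pliers out of the block, set their pins in the circlip's notches and squeezed to the stop. I then carried the spread ring down over the spindle and handed the job in at about 15.5 s, holding it level with the groove.

**Last checks before handing in:**
- **Squeeze:** the opening was 23.2–23.4 mm, so the handles are on the stop.
- **Height:** I estimate the ring's mid-height at about 60.6 mm, against 60.5 mm for the groove. This is based on where the ring sat when it lay on the offcut.
- **Centring:** the ring's centre is within about 0.5 mm of the spindle axis. That uses the wrist camera, whose calibration is only good to about 2 mm.
- **Load:** the wrist force was about 2–3 N, roughly the weight of pliers and ring, so nothing suggests the ring is resting on anything.
- **Bystanders:** in the last top view the mallet, gouge and tin are where they were at the start.

**Less certain:**
- **Level:** the pliers sat about 2° tilted in the grip, so I tilted the tool to match. I judged the ring level because it looked the same in the wrist view as it did lying on the offcut; I did not measure it separately.
- **Spindle position:** the first rough fixes from the top and scene cameras differed from the wrist camera's by 2–3 mm. I used the wrist camera for both the ring and the spindle.

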